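Clear a jammed dowel from a tipping feeder

TASK

A big dowel is wedged in the spring-lipped outlet of the steel feeder. Press the green bar down to tip the feeder tube, feel with the orange-handled rod for the slot in the shutter hidden inside the tube and, without forcing it, push the dowel out through the outlet into the bin with the rod. Then stand the rod back in its wooden block and let go, leaving the hinge, bolt and corner block where they are.

Things in the scene. Friction and masses are not known exactly. Their poses are not given: they have to be found in the camera images.
- tube (a joint): Tilt of the feeder tube on its pivots, rad: 0 upright (as at the start), 0.4 fully tipped, mouth towards the green bar's side, outlet over the bin. Friction holds it where it is left; about 7 N at the bar moves it. The pivot axis is parallel to the feeder's y axis and crosses the tube's middle, 130 mm above the bench, 55 mm below the mouth.
- feeder: Fixed steel stand of the feeder, origin on the bench straight under the pivot; x points from the green bar towards the catch bin (away from the robot, within 0.3 rad), y along the pivot, z up. Two posts at y = +-74 mm reach 148 mm high. A closed foot 66 mm high under the upright outlet blocks the outlet until the tube is tipped.
- mouth (a point): Centre of the tube's open funnel mouth, level with the rim. Axes are the tube's: z up along the tube out of the mouth, y across its width (parallel to the pivot), x through its thickness. Flat steel tube 110 mm long from rim to outlet, inside 88 (y) by 38 mm (x), walls 3 mm; the top 25 mm flares to a 120 by 70 mm funnel.
- shutter_face (a point): Middle of the bore, 62 mm below the rim, on top of a 6 mm thick shutter plate inside the tube; axes as mouth. It has one slot, 21 mm wide in y and as wide as the bore in x; the slot's middle stands anywhere within 15 mm either side of this point in y and is not reported: it must be felt for. The shutter stays put sideways and gives 1 mm per 4 N downwards, 4 mm at most.
- outlet (a point): Middle of the tube's lower end, 110 mm below the rim; axes as mouth. The dowel lies crosswise below the shutter, its top about 77 mm below the rim, on two sprung lips 100 mm below the rim. It takes roughly 6 to 12 N to push it between them; it drops free by the time the rod's tip is 100 to 140 mm below the rim.
- press_bar (a point): Middle of the green round bar (12 mm thick, 90 mm long, along y) that is fixed to the tube by two arms, 80 mm out from the pivot on the robot's side and 45 mm above it when upright; it goes down about 35 mm as the tube tips fully.
- dowel: Light wooden dowel, 28 mm diameter, 80 mm long, 40 g; origin at its centre, y along it. Starts wedged in the outlet, out of sight.
- bin: Open galvanised catch bin fixed to the stand beyond the tube, 138 (x) by 160 (y) by 45 mm high, walls 4 mm; origin at the centre of its underside, axes as the feeder's.
- rod_grip (a point): Centre of the clearing rod's orange square handle, 22 by 22 mm, 45 mm long; the handle's top is 185 mm from the rod's tip. Axes: z along the rod from tip to handle, x and y square to the handle's flats. The rod weighs about 0.25 kg.
- rod_tip (a point): Centre of the flat tip of the clearing rod's steel shaft, 16 mm diameter, 140 mm long below the handle, edge rounded 1.5 mm; 162.5 mm from the handle's centre. Axes as for rod_grip.
- holder_hole (a point): Centre of the mouth of the hole in the fixed teak block (80 by 80 by 66 mm high) that the rod stands in upright, 66 mm above the bench; the hole is 22 mm in diameter and 60 mm deep, z up.
- hinge_center (a point): Bronze marine hinge lying open, 100 by 90 by 12 mm; point 5 mm above the bench at its middle. Bystander.
- bolt_center (a point): Brass barrel bolt, 145 by 36 by 34 mm high; point 12 mm above the bench at its middle. Bystander.
- block_center (a point): Dark teak L-shaped hatch corner block, 110 by 110 by 45 mm; point half-way up at its middle. Bystander.

How it is judged:
By the outcome, as a careful person would: the job done as asked, in the order asked, and still so for the second after the job is handed in, with the robot touching nothing.
It also fails if it takes over 67 s, if anything falls off the work surface, if the arm or the gripper's body presses on something with over 40 N, if the wrist force passes 120 N, or if a joint passes its speed limit or range.

ROBOT

A 6-joint arm with a two-finger parallel gripper is mounted at the origin on the work surface. World frame = base frame: x ahead of the robot, y to its left, z up, the work surface at z = 0. Lengths are in mm, angles in rad, forces in N, time in s.
With the tool pointing down it reaches from about 350 to 775 mm from the base axis. Payload 7.3 kg.
Tool frame: the origin (TCP) lies midway between the tips of the shut fingers; the grasp point (between the pads) lies bot.tcp_to_grasp behind it (bot.tcp_to_grasp is the distance from the TCP to the grasp point, in mm); z points along the fingers, y is the direction in which the jaws open and shut (so a half turn about z gives the same grasp; the last joint's range is limited). The gripper opens to 92 mm and grips with 3 to 60 N. Pads are 19 mm wide; open, the fingers measure 130 mm over their backs; the gripper's body (75 mm by 190 mm) begins 47 mm behind the grasp point.
Start: joints at [-1.451, 0.342, 1.524, -0, 1.275, -0.146], TCP at [137.93, -506.58, 196.841] pointing down, gripper open.
Joint ranges: [-2.53, 2.53], [-0.77, 2.02], [0.04, 2.7], [-1, 4.14], [0.28, 2.66], [-3.11, 3.11]. Speed limits (rad/s): [2.57, 2.57, 3.14, 3.14, 3.14, 3.14].

INTERFACE

Orientations are given as [roll, pitch, yaw] about the fixed x, y, z axes, in that order (R = Rz(yaw) Ry(pitch) Rx(roll)).
In Python, from plant import bot gives the robot as it stands.
- The arm moves only by the shell command python3 -m inch 'ROWS'. ROWS is JSON, one flat list of numbers, 7 for each row, row after row: the shift along the world's x, y, z in cm, then the turn, a rotation vector about the world's x, y, z in degrees, then the gripper command: -1 is shut, 1 is fully open, values between are in proportion. In form: [tx, ty, tz, ax, ay, az, fingers, tx, ty, tz, ax, ay, az, fingers, ...]. A call has exactly 5 rows; each row is the pose to reach, as a shift and turn from the pose measured when the call began; what a row does not reach only later rows make up. A row lasts 1/10 s, in which the tool goes at most 50 mm and 8.59 degrees, less where a joint would pass 70% of its speed; a pose out of reach is approached as far as the arm can. A call with a gripper value outside its range is refused whole. The fingers move at their own pace and stop on an object; the grip force is fixed at half the most. Time passes only in rows, so rows that repeat a pose let the fingers close, or fill a call up. It gives the time, the measured TCP pose, the force and the opening at its end, in the units of the state.
- bot.get_obs(): the state, without advancing time (a new reading comes with each control period).
- bot.capture(name): name is "scene" or "top" or "wrist"; returns the picture (384x512x3 uint8, red, green, blue); there is no depth.
- bot.calibration(name): a dict with "fx", "fy", "cx", "cy" (pixels), "cam_to_world" (4x4, takes a point from camera to world coordinates). Camera axes: x right, y down, z forward; pixel columns grow to the right and rows downward; lengths in mm; the calibration is good to about 2 mm. The wrist camera is an equidistant fisheye: a pixel r from the principal point sees the ray r / f radians off the axis. A picture is of the moment at which its call begins: read the wrist's pose just before it. calibration takes no time and is no camera call; for the wrist camera it gives the pose at the moment of the call.
- bot.close_job(): hands the job in, once; it reports no verdict.
The state is a dict: "time": time; "joint_positions": joint angles; "dq": joint speeds; "tau": joint torques, N m; "tool_pos": TCP position; "tcp_rot": TCP orientation; "contact_force": force on the tool from outside, world axes, zero at the start; "moment": the same for the moment, N m; "grip_width": finger opening in mm.
Only numpy, scipy, OpenCV 4.12 (cv2) and the standard library are available. Lean on these libraries where they do the work, as an engineer would, in place of code of your own. Each camera call takes 0.05 s, during which the arm holds its last target.

## Working session

There is one attempt and no reset: what is moved stays moved. The work goes in short steps, Python scripts to look and compute and a shell command to move; the robot and the scene stay as the last step left them, time stands still between calls to the robot, and variables do not carry over. Pictures are saved under pics/ and viewed, and the job is handed in when it is done.

```bash
ls; mkdir -p pics
python3 - <<'E'
from plant import bot
import cv2
o=bot.get_obs(); print(o); print(bot.tcp_to_grasp)
for n in ("scene","top","wrist"):
    c=bot.calibration(n); print(n,c["fx"],c["fy"],c["cx"],c["cy"],c["cam_to_world"])
    cv2.imwrite(f"pics/{n}0.png",bot.capture(n)[:,:,::-1])
E
```

```text
pics
{'time': 0.0, 'joint_positions': array([-1.45104713e+00,  3.42711618e-01,  1.52502075e+00,  1.85098774e-05,
        1.27539640e+00, -1.46014741e-01]), 'dq': array([ 3.90803800e-05, -1.59917502e-03,  5.05047523e-04,  2.23797785e-04,
        7.81172762e-05, -1.45774610e-03]), 'tau': array([ 8.73246427e-04, -4.31241417e+01, -2.44219798e+01,  7.18881330e-02,
        5.59620315e-02, -1.31634051e-04]), 'tool_pos': array([ 137.85469054, -506.10814122,  196.14946007]), 'tcp_rot': array([-3.14007546e+00, -2.41010993e-04,  2.65758353e-01]), 'contact_force': array([-0.18137369,  0.54009577, -0.61498943]), 'moment': array([-0.00609166, -0.01670296,  0.02032184]), 'grip_width': 92.02755491995157}
18.8
scene 363.6142174561861 363.6142174561861 250.5950506087334 193.53951891694717 [[-4.80273700e-01  5.41786023e-01 -6.89786256e-01  1.25946739e+03]
 [ 8.76860536e-01  2.77493932e-01 -3.92571928e-01  4.13207468e+02]
 [-2.12784830e-02 -7.93388318e-01 -6.08343820e-01  7.46964302e+02]
 [ 0.00000000e+00  0.00000000e+00  0.00000000e+00  1.00000000e+00]]
top 446.0286940884905 446.0286940884905 262.52544950455405 188.76965205593478 [[-5.00929979e-03 -9.89245003e-01  1.46182185e-01  4.02538705e+02]
 [-9.99985916e-01  4.69911654e-03 -2.46713839e-03 -2.72357174e+00]
 [ 1.75367720e-03 -1.46192484e-01 -9.89254609e-01  1.21554669e+03]
 [ 0.00000000e+00  0.00000000e+00  0.00000000e+00  1.00000000e+00]]
wrist 297.3186396354542 297.3186396354542 257.71162071794873 195.61115415526632 [[ 2.63217174e-01 -9.33602643e-01 -2.43110724e-01  2.02384221e+02]
 [-9.64735835e-01 -2.55041082e-01 -6.51061887e-02 -4.89123085e+02]
 [-1.21991204e-03  2.51674694e-01 -9.67811118e-01  3.83287573e+02]
 [ 0.00000000e+00  0.00000000e+00  0.00000000e+00  1.00000000e+00]]
```

View pics/scene0.png

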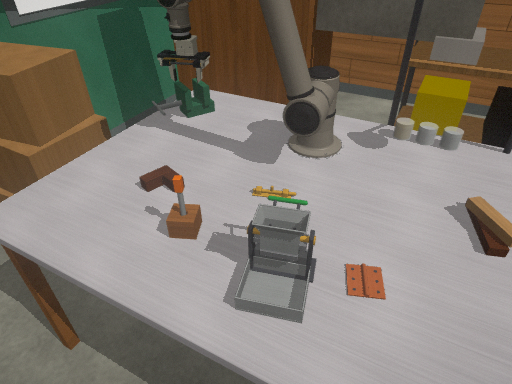

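View pics/top0.png

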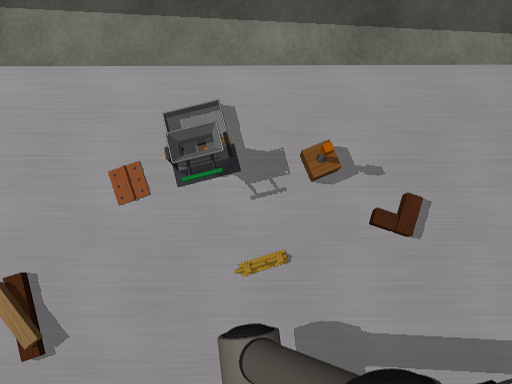

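View pics/wrist0.png

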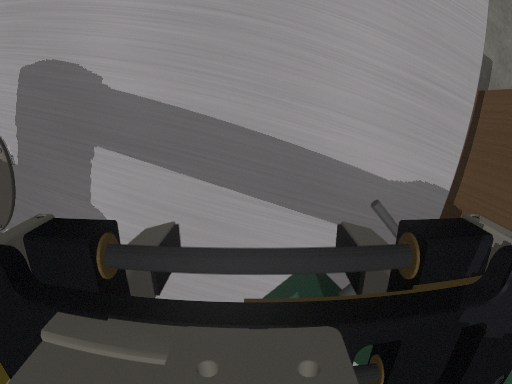

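The top view shows the feeder around (203,145), with the green bar at (203,174), the rod handle at (328,148) and the teak block at (320,160). I'll zoom in to measure these.

```bash
cat > h.py <<'E'
import numpy as np, cv2
from plant import bot
C={n:bot.calibration(n) for n in("scene","top")}
def ray(n,u,v):
    c=C[n];T=np.array(c["cam_to_world"]);d=T[:3,:3]@np.array([(u-c["cx"])/c["fx"],(v-c["cy"])/c["fy"],1]);return T[:3,3],d/np.linalg.norm(d)
def onz(n,u,v,z):
    o,d=ray(n,u,v);return o+d*(z-o[2])/d[2]
def tri(uv1,uv2):
    o1,d1=ray("top",*uv1);o2,d2=ray("scene",*uv2)
    s=np.linalg.lstsq(np.c_[d1,-d2],o2-o1,rcond=None)[0]
    a,b=o1+d1*s[0],o2+d2*s[1];return (a+b)/2,np.linalg.norm(a-b)
def proj(n,p):
    c=C[n];T=np.array(c["cam_to_world"]);q=T[:3,:3].T@(np.array(p)-T[:3,3]);return c["fx"]*q[0]/q[2]+c["cx"],c["fy"]*q[1]/q[2]+c["cy"]
def blob(n,img,lo,hi,roi):
    hsv=cv2.cvtColor(img,cv2.COLOR_RGB2HSV);m=cv2.inRange(hsv,lo,hi);k=np.zeros_like(m);x0,y0,x1,y1=roi;k[y0:y1,x0:x1]=1;m*=k
    return m
E
python3 - <<'E'
import cv2
from h import *
t=cv2.imread("pics/top0.png");s=cv2.imread("pics/scene0.png")
cv2.imwrite("pics/tz.png",cv2.resize(t[90:195,150:350],None,fx=4,fy=4,interpolation=cv2.INTER_CUBIC))
cv2.imwrite("pics/sz.png",cv2.resize(s[165:320,140:330],None,fx=3.8,fy=3.8,interpolation=cv2.INTER_CUBIC))
for n,i in(("top",t),("scene",s)):
    i=i[:,:,::-1].copy()
    for nm,lo,hi in(("green",(50,120,60),(75,255,255)),("orange",(4,225,150),(16,255,255))):
        m=cv2.inRange(cv2.cvtColor(i,cv2.COLOR_RGB2HSV),lo,hi)
        m[:90]=0; m[300:]=0
        k,l,st,ce=cv2.connectedComponentsWithStats(m)
        for j in range(1,k):
            if st[j,4]>15: print(n,nm,st[j],ce[j],cv2.minAreaRect(np.argwhere(l==j)[:,::-1].astype(np.float32)))
E
```

```text
top green [182 167  41  15 207] [201.83091787 174.24154589] ((202.058837890625, 174.2353057861328), (4.850712299346924, 41.71612548828125), 75.96376037597656)
top orange [323 142  11  10  69] [327.79710145 146.42028986] ((327.8448486328125, 146.36204528808594), (7.984899044036865, 8.356289863586426), 68.19859313964844)
scene green [269 196  38   9 150] [287.24666667 199.78666667] ((287.5199890136719, 199.8599853515625), (37.75950241088867, 4.101219654083252), 8.130102157592773)
```

View pics/tz.png

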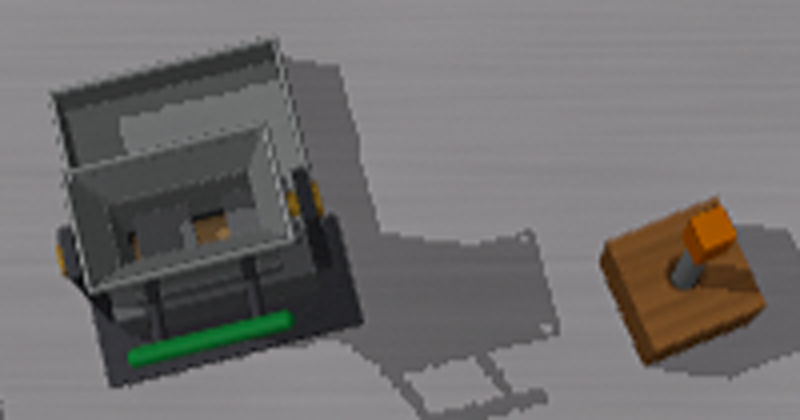

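View pics/sz.png

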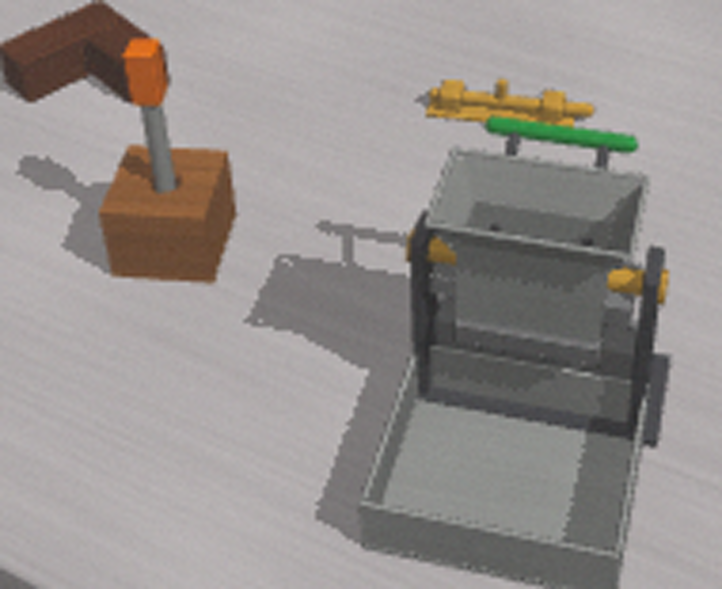

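Run:
```python
import cv2
from h import *
np.set_printoptions(precision=1,suppress=True)
Z=lambda x,y:(150+(x+.5)/4-.5,90+(y+.5)/4-.5)
S=lambda x,y:(140+(x+.5)/3.8-.5,165+(y+.5)/3.8-.5)
print("bar ctr",tri((202,174.3),(287.4,199.8)))
a,b=onz("top",*Z(130,357),175),onz("top",*Z(290,320),175);print("bar ends",a,b,np.linalg.norm(a-b),"yaw",np.arctan2(-(a-b)[0],(a-b)[1]))
# rim corners
r=[Z(66,172),Z(268,125),Z(293,238),Z(95,292)]; P=[onz("top",*q,185) for q in r]
for p in P:print(p)
print("mouth",sum(P)/4,"sizes",[np.linalg.norm(P[i]-P[(i+1)%4]) for i in range(4)],"yaw",[np.arctan2(-(P[i]-P[j])[0],(P[i]-P[j])[1]) for i,j in((0,1),(3,2))])
rs=[S(647,178),S(453,150),S(426,228),S(637,266)]; Q=[onz("scene",*q,185) for q in rs];print("scene mouth",sum(Q)/4)
for p in Q:print(p)
# bin rim
B=[onz("top",*Z(52,93),45),onz("top",*Z(276,40),45)];print("bin far edge",B,np.linalg.norm(B[0]-B[1]))
# block top corners z66
K=[onz("top",*Z(*q),66) for q in((602,246),(718,198),(764,303),(648,363))]
K2=[onz("scene",*S(*q),66) for q in((100,213),(128,147),(231,151),(213,218))]
print("block",K,sum(K)/4,[np.linalg.norm(K[i]-K[(i+1)%4]) for i in range(4)]);print("scene",K2,sum(K2)/4)
print("hole", onz("top",*Z(684,276),66),onz("scene",*S(165,187),66))
# handle top: block66-60+185=191 
H=[Z(714,206),Z(736,231),Z(718,254)]
print("handle top",onz("top",*Z(713,230),191),onz("scene",*S(144,45),191))
print("pred slot",onz("top",*Z(210,227),185-80))
```

```text
bar ctr (array([591.4, 138.5, 174.8]), np.float64(1.2766547773004124))
bar ends [580.9 184.7 175. ] [602.7  90.3 175. ] 96.89865993034213 yaw 0.22709412615349897
[690.9 223.4 185. ]
[719.3 103.5 185. ]
[650.1  88.1 185. ]
[618.1 204.4 185. ]
mouth [669.6 154.8 185. ] sizes [np.float64(123.13562092775089), np.float64(70.90927622368406), np.float64(120.63181900441035), np.float64(75.29955621147967)] yaw [np.float64(0.23249192873140798), np.float64(0.2687795386397043)]
scene mouth [672.3 160.2 185. ]
[619.4 209.6 185. ]
[650.3  88.9 185. ]
[723.5 109.  185. ]
[695.8 233.3 185. ]
bin far edge [array([785.5, 265.1,  45. ]), array([822.4, 113.1,  45. ])] 156.3617334271099
block [array([ 672.3, -105.3,   66. ]), array([ 704.5, -182.7,   66. ]), array([ 633.5, -211. ,   66. ]), array([ 594., -134.,   66.])] [ 651.1 -158.3   66. ] [np.float64(83.83886464975375), np.float64(76.42518010002598), np.float64(86.59554285978577), np.float64(83.4600614024236)]
scene [array([ 707. , -178.7,   66. ]), array([ 635.2, -209.3,   66. ]), array([ 601.9, -133.8,   66. ]), array([ 672.8, -100.4,   66. ])] [ 654.2 -155.6   66. ]
hole [ 651.9 -158.9   66. ] [ 660.8 -153.6   66. ]
handle top [ 652.3 -159.7  191. ] [ 652.6 -157.4  191. ]
pred slot [676.7 148.1 105. ]
```

Run:
```python
import cv2
t=cv2.imread("pics/top0.png")
cv2.imwrite("pics/tz2.png",cv2.resize(t[130:182,290:350],None,fx=10,fy=10,interpolation=cv2.INTER_CUBIC))
cv2.imwrite("pics/tz3.png",cv2.resize(t[115:170,160:235],None,fx=10,fy=10,interpolation=cv2.INTER_CUBIC))
```

```text
(no output)
```

View pics/tz2.png

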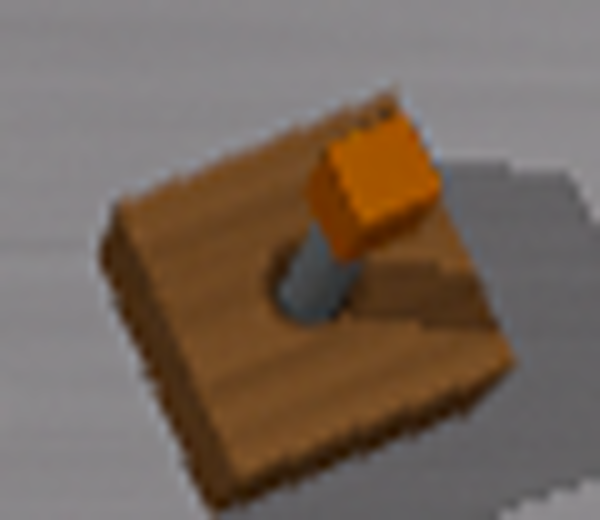

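View pics/tz3.png

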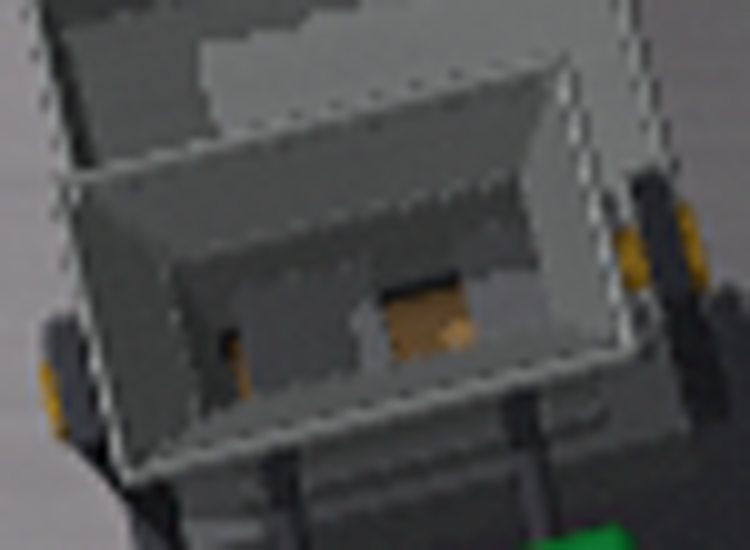

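The bar triangulates to z = 174.8 against the expected 175. Both views put the mouth near (670.5, 157.5) with yaw about 0.24, and the slot looks visible on the -y side. I'll shut the fingers and move above the bar.

```bash
python3 -m inch '[14,20,6,0,0,0,-1,14,20,6,0,0,0,-1,14,20,6,0,0,0,-1,14,20,6,0,0,0,-1,14,20,6,0,0,0,-1]'; python3 -m inch '[14,20,0,0,0,0,-1,14,20,0,0,0,0,-1,14,20,0,0,0,0,-1,14,20,0,0,0,0,-1,14,20,0,0,0,0,-1]'
```

```text
time: 0.65
tool_pos: [277.6, -305.6, 256.3]
tcp_rot: [-3.14, -0.0, 0.265]
contact_force: [1.2, -0.3, 0.1]
grip_width: 56.3
time: 1.15
tool_pos: [418.4, -103.4, 256.3]
tcp_rot: [-3.14, -0.0, 0.266]
contact_force: [1.2, -0.5, -0.1]
grip_width: 16.6
```

Run:
```python
from h import *
np.set_printoptions(precision=1,suppress=True)
Z=lambda x,y:(160+(x+.5)/10-.5,115+(y+.5)/10-.5)
ex=np.array([np.cos(.24),np.sin(.24)]);ey=np.array([-ex[1],ex[0]]);m=np.array([670.5,157.5])
for z in(123,117):
  for q in((388,325),(467,325),(428,325),(245,370)):
    p=onz("top",*Z(*q),z); print(z,q,p,(p[:2]-m)@ex,(p[:2]-m)@ey)
```

```text
123 (388, 325) [670.6 155.1 123. ] -0.4623723980791113 -2.346712910770249
123 (467, 325) [670.5 135.3 123. ] -5.263175706838938 -21.582497603052918
123 (428, 325) [670.6 145.1 123. ] -2.8931206864696346 -12.086197682265936
123 (245, 370) [659.2 190.8 123. ] -3.0601362631401803 34.98510161664899
117 (388, 325) [672.1 156.  117. ] 1.1736446752598249 -1.8547096444145927
117 (467, 325) [672. 136. 117.] -3.6535234746054708 -21.196132575619714
117 (428, 325) [672.  145.9 117. ] -1.2704526899973523 -11.647681291321504
117 (245, 370) [660.6 191.8 117. ] -1.4383854754886287 35.682122105101136
```

```bash
python3 -m inch '[17,24,-3,0,0,0,-1,17,24,-3,0,0,0,-1,17,24,-3,0,0,0,-1,17,24,-3,0,0,0,-1,17,24,-3,0,0,0,-1]'; python3 -m inch '[2.8,4,-3,0,0,0,-1,2.8,4,-3,0,0,0,-1,2.8,4,-4,0,0,0,-1,2.8,4,-4,0,0,0,-1,2.8,4,-4,0,0,0,-1]'
```

```text
time: 1.65
tool_pos: [561.7, 99.7, 230.7]
tcp_rot: [-3.14, -0.0, 0.266]
contact_force: [0.1, -0.7, 0.9]
grip_width: 0.5
time: 2.15
tool_pos: [589.4, 138.4, 191.3]
tcp_rot: [-3.141, -0.0, 0.264]
contact_force: [-0.3, 0.4, 0.2]
grip_width: 0.5
```

```bash
python3 -m inch '[0,0,-0.6,0,0,0,-1,0,0,-1.2,0,0,0,-1,-0.1,0,-1.6,0,0,0,-1,-0.2,0,-2.0,0,0,0,-1,-0.3,0,-2.4,0,0,0,-1]'; python3 -m inch '[-0.1,0,-0.4,0,0,0,-1,-0.2,0,-0.8,0,0,0,-1,-0.3,0,-1.2,0,0,0,-1,-0.4,-0.1,-1.6,0,0,0,-1,-0.4,-0.1,-1.6,0,0,0,-1]'
```

```text
time: 2.65
tool_pos: [586.2, 138.3, 167.0]
tcp_rot: [-3.141, -0.0, 0.264]
contact_force: [-0.4, -0.4, -0.2]
grip_width: 0.6
time: 3.15
tool_pos: [582.1, 137.4, 150.8]
tcp_rot: [-3.14, -0.0, 0.264]
contact_force: [0.3, 0.4, 0.7]
grip_width: 0.3
```

No contact force was felt, so I'll check with a picture.

Run:
```python
from h import *
s=bot.capture("scene")[:,:,::-1];t=bot.capture("top")[:,:,::-1]
cv2.imwrite("pics/s1.png",cv2.resize(s[100:320,140:340],None,fx=2.6,fy=2.6,interpolation=cv2.INTER_CUBIC))
cv2.imwrite("pics/t1.png",cv2.resize(t[90:230,130:330],None,fx=4,fy=4,interpolation=cv2.INTER_CUBIC))
print(bot.get_obs()["contact_force"])
```

```text
[-0.42818084 -0.37368362  0.32884972]
```

View pics/s1.png

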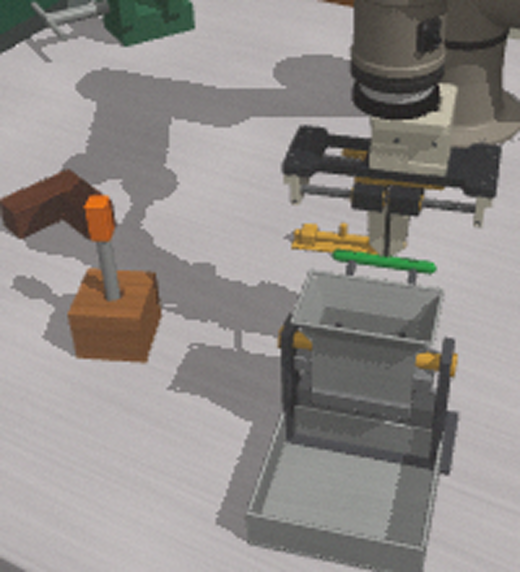

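View pics/t1.png

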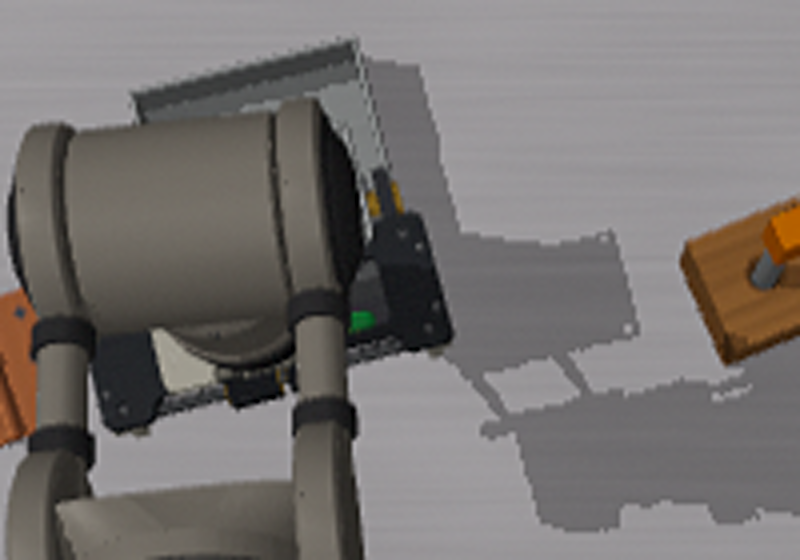

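Run:
```python
from h import *
o=bot.get_obs();print(o["tool_pos"])
w=bot.capture("wrist")[:,:,::-1];cv2.imwrite("pics/w1.png",w)
s=bot.capture("scene")[:,:,::-1]
cv2.imwrite("pics/s2.png",cv2.resize(s[135:225,230:330],None,fx=6,fy=6,interpolation=cv2.INTER_CUBIC))
print("tcp proj zoom",(np.array(proj("scene",o["tool_pos"]))-[230,135])*6,"bar",(np.array(proj("scene",[591.4,138.5,175]))-[230,135])*6)
```

```text
[582.22824218 137.22068017 151.02140644]
tcp proj zoom [346.70601363 419.40835055] bar [342.890546   388.39259188]
```

View pics/w1.png

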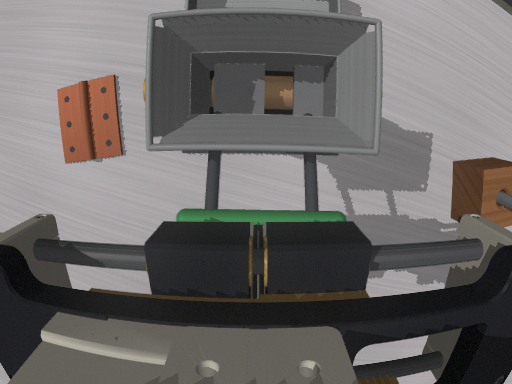

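View pics/s2.png

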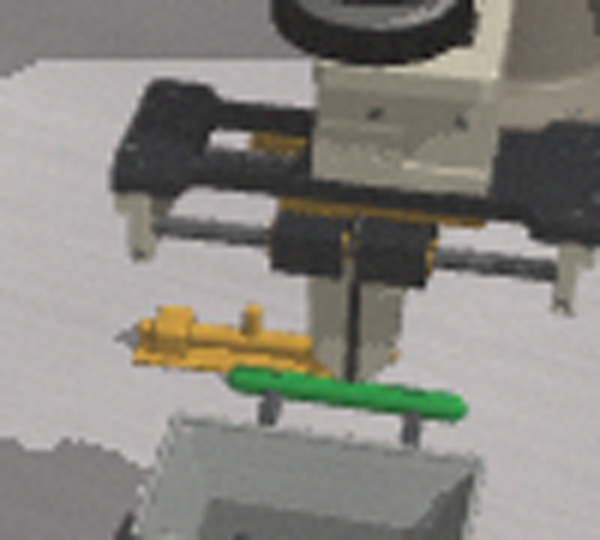

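```bash
cat >> h.py <<'E'
def wonz(c,u,v,z):
    T=np.array(c["cam_to_world"]);x,y=(u-c["cx"])/c["fx"],(v-c["cy"])/c["fy"];th=np.hypot(x,y);d=np.array([x/th*np.sin(th),y/th*np.sin(th),np.cos(th)]);d=T[:3,:3]@d
    return T[:3,3]+d*(z-T[2,3])/d[2]
E
python3 - <<'E'
from h import *
np.set_printoptions(precision=1,suppress=True)
c=bot.calibration("wrist")
print(np.array(c["cam_to_world"])[:3,3])
for q,z in(((178,216),175),((345,216),175),((262,210),178),((149,18),185),((381,22),185),((378,151),185),((149,148),185)):print(q,wonz(c,*q,z))
ex=np.array([np.cos(.24),np.sin(.24)]);ey=np.array([-ex[1],ex[0]]);m=np.array([670.5,157.5])
for q in((265,92),(293,92),(212,92)):
  p=wonz(c,*q,123);print(p,(p[:2]-m)@ex,(p[:2]-m)@ey)
E
```

```text
[646.7 154.2 338.1]
(178, 216) [581.4 185.6 175. ]
(345, 216) [607.3  89.8 175. ]
(262, 210) [599.1 138.9 178. ]
(149, 18) [688.5 226.5 185. ]
(381, 22) [720.4 104.6 185. ]
(378, 151) [649.7  87.2 185. ]
(149, 148) [618.6 207.4 185. ]
[667.7 154.7 123. ] -3.3754636379296223 -2.0894068404185364
[673.3 135.4 123. ] -2.5446464116736958 -22.127946055747767
[658.3 191.5 123. ] -3.745380029414914 35.91190393530157
```

Run:
```python
from h import *
s0=cv2.imread("pics/scene0.png");s=bot.capture("scene")[:,:,::-1]
for i in(s0,s):
    m=cv2.inRange(cv2.cvtColor(i,cv2.COLOR_BGR2HSV),(50,120,60),(75,255,255));m[:150]=0;m[260:]=0;m[:,:250]=0;m[:,330:]=0
    ys,xs=np.nonzero(m);print(xs.mean(),ys.mean(),xs.min(),xs.max(),len(xs))
a=np.hstack([cv2.resize(q[180:225,265:312],None,fx=8,fy=8,interpolation=cv2.INTER_NEAREST) for q in(s0,s)])
cv2.imwrite("pics/cmp.png",a)
for z in(145,151,160,170,181): print(z,(np.array(proj("scene",[582,137,z]))-[265,180])*8)
```

```text
287.24666666666667 199.78666666666666 269 306 150
288.07042253521126 200.16901408450704 269 306 142
145 [181.17721996 213.01647467]
151 [181.93450849 198.66566246]
160 [183.08155341 176.92886637]
170 [184.37194372 152.47563829]
181 [185.81108257 125.20358738]
```

View pics/cmp.png

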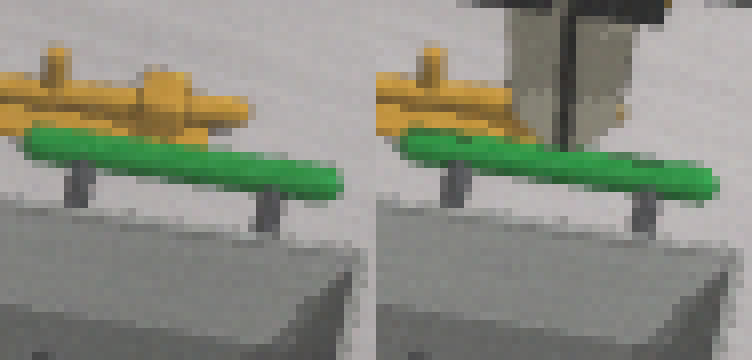

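The shut fingers sit just robot-side of the bar. I'll feel for it gently in +x.

```bash
python3 -m inch '[0.1,0,0,0,0,0,-1,0.2,0,0,0,0,0,-1,0.3,0,0,0,0,0,-1,0.4,0,0,0,0,0,-1,0.5,0,0,0,0,0,-1]';  python3 -m inch '[0.1,0,0,0,0,0,-1,0.2,0,0,0,0,0,-1,0.3,0,0,0,0,0,-1,0.3,0,0,0,0,0,-1,0.3,0,0,0,0,0,-1]'
```

```text
time: 3.9
tool_pos: [587.4, 137.2, 151.0]
tcp_rot: [-3.141, -0.0, 0.264]
contact_force: [-0.3, 0.7, 0.7]
grip_width: 0.4
time: 4.4
tool_pos: [590.4, 137.2, 151.0]
tcp_rot: [-3.141, -0.0, 0.264]
contact_force: [-0.1, -0.5, 0.5]
grip_width: 0.5
```

Run:
```python
from h import *
s0=cv2.imread("pics/scene0.png");s=bot.capture("scene")[:,:,::-1]
a=np.hstack([cv2.resize(q[170:225,265:312],None,fx=8,fy=8,interpolation=cv2.INTER_NEAREST) for q in(s0,s)])
cv2.imwrite("pics/cmp2.png",a)
w=bot.capture("wrist")[:,:,::-1];cv2.imwrite("pics/w2.png",w)
```

```text
(no output)
```

View pics/cmp2.png

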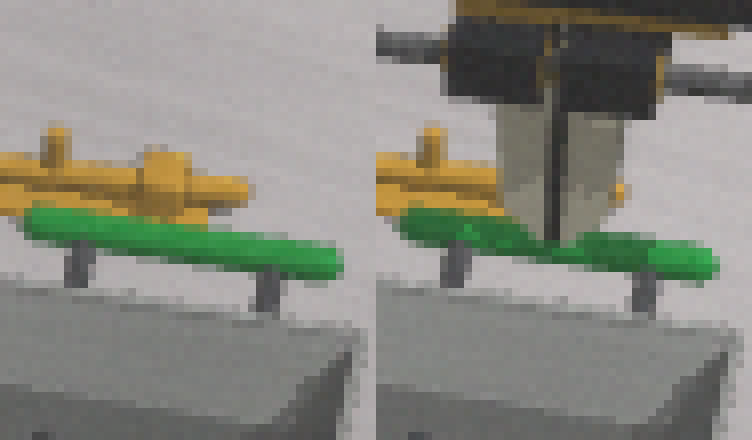

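View pics/w2.png

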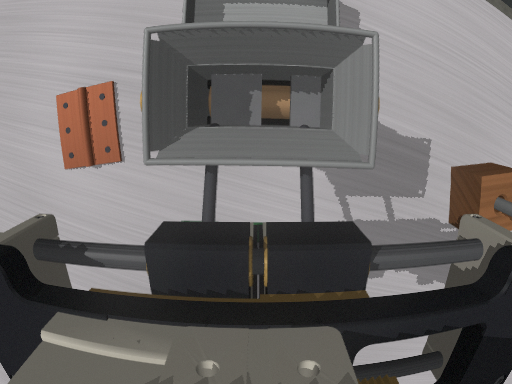

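Run:
```python
from h import *
np.set_printoptions(precision=1,suppress=True)
print(bot.get_obs()["tool_pos"],bot.get_obs()["contact_force"])
for x in(575,582,590,595,600):
    o,d=ray("scene",287.75,200.9);print(o+d*(x-o[0])/d[0])
```

```text
[590.4 137.2 151. ] [-0.   0.4  0.4]
[575.  133.6 157.8]
[582.  136.5 163.8]
[590.  139.7 170.7]
[595.  141.8 175. ]
[600.  143.8 179.3]
```

The shut fingertips now appear just over the bar, higher than the TCP figure suggests. I'll press down in small steps and watch the force.

```bash
python3 -m inch '[0,0,-0.2,0,0,0,-1,0,0,-0.4,0,0,0,-1,0,0,-0.6,0,0,0,-1,0,0,-0.8,0,0,0,-1,0,0,-1.0,0,0,0,-1]'
python3 - <<'E'
from h import *
s0=cv2.imread("pics/scene0.png");s=bot.capture("scene")[:,:,::-1]
a=np.hstack([cv2.resize(q[170:225,265:312],None,fx=8,fy=8,interpolation=cv2.INTER_NEAREST) for q in(s0,s)])
cv2.imwrite("pics/cmp3.png",a)
E
```

```text
time: 5.0
tool_pos: [589.0, 136.8, 142.1]
tcp_rot: [-3.141, 0.002, 0.264]
contact_force: [-7.5, -2.4, 10.0]
grip_width: 0.6
```

View pics/cmp3.png

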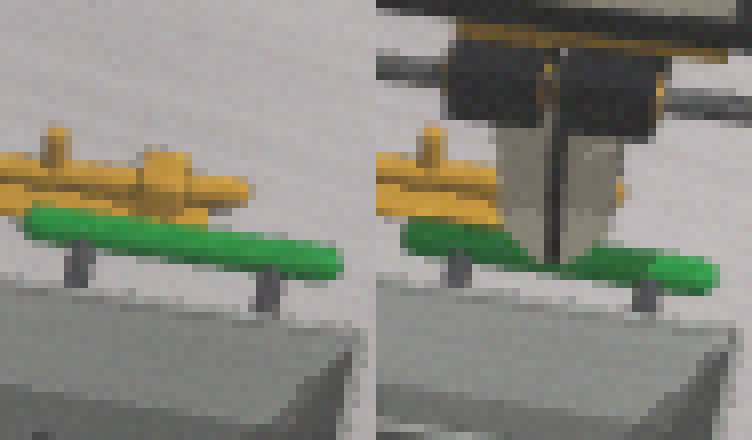

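Run:
```python
from h import *
np.set_printoptions(precision=1,suppress=True)
o=bot.get_obs();print(o["tool_pos"],o["contact_force"],o["moment"],o["joint_positions"])
o,d=ray("scene",287.3,202.75)
for x in(580,585,590,595,600): print(o+d*(x-o[0])/d[0])
for x in(580,585,590,595,600): print(proj("scene",(x,138,175)),proj("scene",(x,138,181)))
s=bot.capture("scene");cv2.imwrite("pics/s4.png",s[:,:,::-1])
```

```text
[588.9 136.8 141.7] [-6.3 -1.8  8.4] [-0.3  1.1 -0.1] [0.1 0.5 1.4 0.  1.2 1.4]
[580.  134.7 155.6]
[585.  136.7 160. ]
[590.  138.8 164.3]
[595.  140.8 168.7]
[600.  142.9 173. ]
(np.float64(288.81040736292545), np.float64(197.19480796943492)) (np.float64(288.91145273453276), np.float64(195.32995294183837))
(np.float64(288.00564504168756), np.float64(198.27772374728326)) (np.float64(288.10386892594323), np.float64(196.41016699159394))
(np.float64(287.19483427150635), np.float64(199.36877852545436)) (np.float64(287.29019122684736), np.float64(197.49853215343555))
(np.float64(286.3779066065861), np.float64(200.46806440695804)) (np.float64(286.47035040082494), np.float64(198.5951410371368))
(np.float64(285.5547925644874), np.float64(201.57567488974775)) (np.float64(285.6442761586189), np.float64(199.70008766073332))
```

View pics/s4.png

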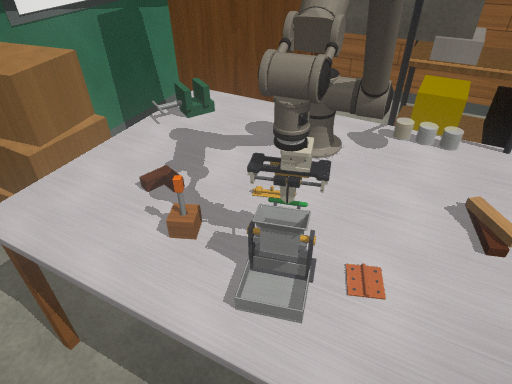

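```bash
python3 -m inch '[0,0,2,0,0,0,-1,0,0,4,0,0,0,-1,0,0,5,0,0,0,-1,0,0,5,0,0,0,-1,0,0,5,0,0,0,-1]'
python3 - <<'E'
from h import *
np.set_printoptions(precision=1,suppress=True)
p=bot.get_obs()["tool_pos"];print(p)
s=bot.capture("scene")[:,:,::-1]
cv2.imwrite("pics/s5.png",cv2.resize(s[130:225,250:325],None,fx=8,fy=8,interpolation=cv2.INTER_NEAREST))
for dz in(-9,0,10,20,30,40,66):print(dz,(np.array(proj("scene",p+[0,0,dz]))-[250,130])*8)
E
```

```text
time: 5.6
tool_pos: [588.7, 136.8, 191.0]
tcp_rot: [-3.141, 0.003, 0.264]
contact_force: [-0.2, -1.0, 0.4]
grip_width: 0.5
[588.7 136.8 191. ]
-9 [296.6 534.2]
0 [297.7 511.5]
10 [299. 486.]
20 [300.3 460.1]
30 [301.7 433.9]
40 [303.  407.3]
66 [306.6 336.4]
```

View pics/s5.png

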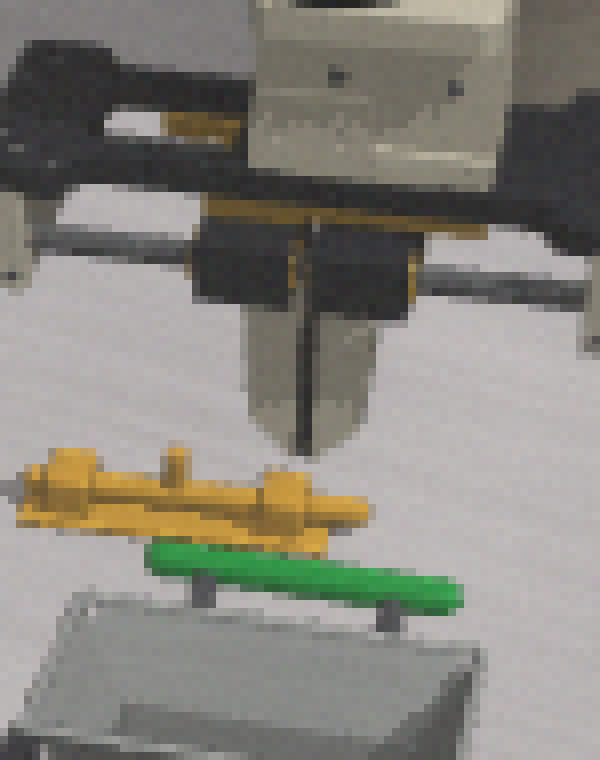

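The visible tip is about 20 mm behind the reported TCP, and the contact was on the bar's robot-side shoulder. I'll go 10 mm further forward and press again.

```bash
python3 -m inch '[1,0.3,-1,0,0,0,-1,1,0.3,-2,0,0,0,-1,1,0.3,-2.5,0,0,0,-1,1,0.3,-3,0,0,0,-1,1,0.3,-3.4,0,0,0,-1]';python3 -m inch '[0,0,-0.3,0,0,0,-1,0,0,-0.6,0,0,0,-1,0,0,-0.9,0,0,0,-1,0,0,-1.2,0,0,0,-1,0,0,-1.2,0,0,0,-1]'
```

```text
time: 6.15
tool_pos: [598.2, 139.7, 155.8]
tcp_rot: [-3.141, 0.005, 0.264]
contact_force: [-0.4, -0.3, -0.4]
grip_width: 0.5
time: 6.65
tool_pos: [598.0, 139.7, 143.4]
tcp_rot: [-3.141, 0.005, 0.264]
contact_force: [-0.2, 0.2, 0.1]
grip_width: 0.7
```

Run:
```python
from h import *
s=bot.capture("scene")[:,:,::-1]
cv2.imwrite("pics/s6.png",cv2.resize(s[130:225,250:325],None,fx=8,fy=8,interpolation=cv2.INTER_NEAREST))
w=bot.capture("wrist")[:,:,::-1];cv2.imwrite("pics/w6.png",w)
```

```text
(no output)
```

View pics/s6.png

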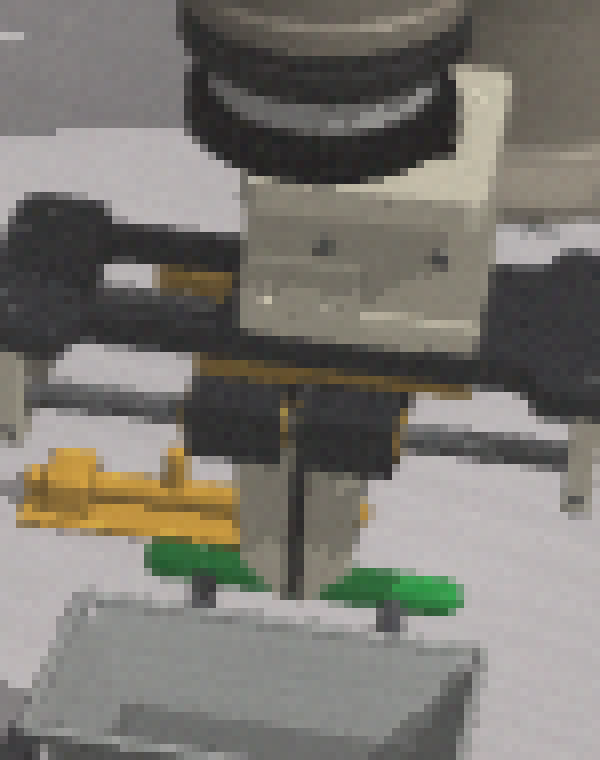

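View pics/w6.png

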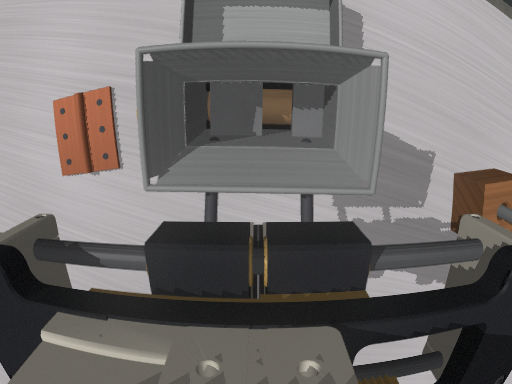

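Run:
```python
from h import *
np.set_printoptions(precision=1,suppress=True)
o=bot.get_obs();c=bot.calibration("wrist");print(o["tool_pos"],o["contact_force"],np.array(c["cam_to_world"]))
for off in(0,30):
  P=[wonz(c,*q,185-off) for q in((138,48),(387,55),(376,190),(145,187))];print(off,P,[np.linalg.norm(P[i]-P[(i+1)%4]) for i in range(4)],sum(P)/4)
# hinge
  H=[wonz(c,*q,5-off) for q in((53,102),(111,88),(119,160),(65,175))];print(H,[np.linalg.norm(H[i]-H[(i+1)%4]) for i in range(4)])
t=cv2.imread("pics/top0.png");cv2.imwrite("pics/hinge.png",cv2.resize(t[150:215,100:160],None,fx=8,fy=8))
```

```text
[598.2 139.7 143.8] [ 1.4 -0.9  0.3] [[  0.3  -0.9  -0.2 663.6]
 [ -1.   -0.3  -0.1 157. ]
 [ -0.    0.3  -1.  330.6]
 [  0.    0.    0.    1. ]]
0 [array([685.6, 226.4, 185. ]), array([716. , 102.4, 185. ]), array([645.8,  87. , 185. ]), array([615.3, 205.7, 185. ])] [np.float64(127.74761876834346), np.float64(71.86770023084269), np.float64(122.5036389418733), np.float64(73.34372898853242)] [665.7 155.4 185. ]
[array([631.3, 420.2,   5. ]), array([661. , 334.5,   5. ]), array([579.3, 305.2,   5. ]), array([541.4, 383.4,   5. ])] [np.float64(90.72717019622006), np.float64(86.82129631725662), np.float64(86.93180881097891), np.float64(97.12042869227095)]
30 [array([690.1, 240.8, 155. ]), array([726.8,  91.1, 155. ]), array([642.1,  72.6, 155. ]), array([605.3, 215.7, 155. ])] [np.float64(154.07508775704937), np.float64(86.67889332672522), np.float64(147.75037767830622), np.float64(88.4591164147609)] [666.1 155.  155. ]
[array([628.3, 444.5, -25. ]), array([660.8, 350.9, -25. ]), array([571.5, 318.9, -25. ]), array([530.1, 404.3, -25. ])] [np.float64(99.08738307599083), np.float64(94.82159565581313), np.float64(94.94229151545991), np.float64(106.06975949456486)]
```

View pics/hinge.png

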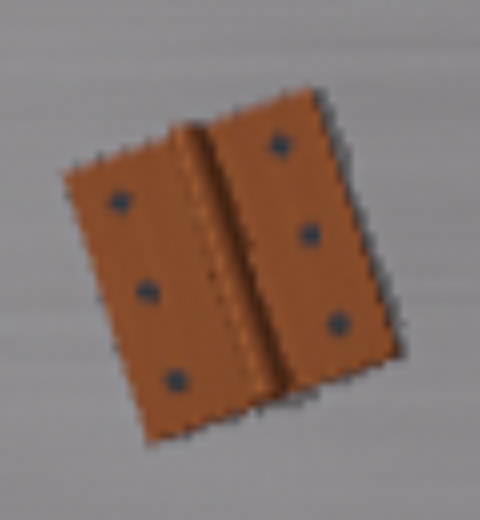

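Putting it together, contact and view agree that the real tip is about 31 mm behind the reported TCP. The front edge is at x+9.5, so the finger is now just above the bar. I'll keep pressing along its arc.

```bash
python3 -m inch '[-0.4,-0.1,-0.3,0,0,0,-1,-0.6,-0.1,-0.6,0,0,0,-1,-0.7,-0.2,-0.9,0,0,0,-1,-0.8,-0.2,-1.2,0,0,0,-1,-0.9,-0.2,-1.4,0,0,0,-1]'
```

```text
time: 7.25
tool_pos: [589.7, 137.7, 129.9]
tcp_rot: [-3.141, 0.003, 0.264]
contact_force: [3.8, 1.2, 3.6]
grip_width: 0.5
```

```bash
python3 -m inch '[-0.1,0,-0.3,0,0,0,-1,-0.2,0,-0.6,0,0,0,-1,-0.3,-0.1,-0.9,0,0,0,-1,-0.4,-0.1,-1.2,0,0,0,-1,-0.4,-0.1,-1.2,0,0,0,-1]';python3 - <<'E'
from h import *
s=bot.capture("scene")[:,:,::-1]
cv2.imwrite("pics/s7.png",cv2.resize(s[150:325,230:325],None,fx=4,fy=4,interpolation=cv2.INTER_CUBIC))
print(bot.get_obs()["contact_force"])
E
```

```text
time: 7.75
tool_pos: [585.1, 136.6, 117.3]
tcp_rot: [-3.141, 0.005, 0.264]
contact_force: [1.8, 0.3, 2.1]
grip_width: 0.4
[ 1.89374607 -0.40878268  2.87209804]
```

View pics/s7.png

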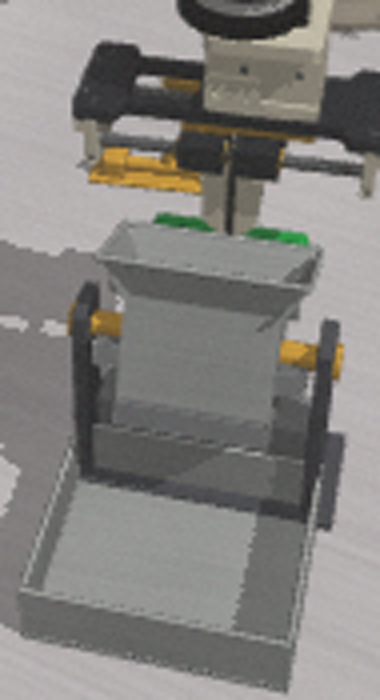

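The tube is tipping. I'll press on to the stop.

```bash
python3 -m inch '[-0.1,0,-0.2,0,0,0,-1,-0.1,0,-0.4,0,0,0,-1,-0.2,0,-0.6,0,0,0,-1,-0.2,0,-0.6,0,0,0,-1,-0.2,0,-0.6,0,0,0,-1]'
```

```text
time: 8.3
tool_pos: [585.0, 136.6, 115.7]
tcp_rot: [3.141, -0.002, 0.265]
contact_force: [-0.5, -0.8, 26.3]
grip_width: 0.4
```

The stop is reached with 26 N at TCP z 115.7, where 115 was predicted. I'll lift, open and go over the rod.

```bash
python3 -m inch '[0,0,5,0,0,0,-1,0,0,10,0,0,0,1,0,-2,13,0,0,3,1,1,-7,13,0,0,6,1,2.2,-12,13,0,0,9,1]';python3 -m inch '[1,-5,0,0,0,0,1,2,-9,0,0,0,0,1,3,-13,0,0,0,0,1,4,-17,0,0,0,0,1,4.5,-17.6,0,0,0,0,1]'
python3 - <<'E'
from h import *
t=bot.capture("top")[:,:,::-1];s=bot.capture("scene")[:,:,::-1];w=bot.capture("wrist")[:,:,::-1]
cv2.imwrite("pics/t8.png",cv2.resize(t[90:230,150:350],None,fx=4,fy=4,interpolation=cv2.INTER_CUBIC))
cv2.imwrite("pics/s8.png",cv2.resize(s[100:320,130:330],None,fx=2.7,fy=2.7,interpolation=cv2.INTER_CUBIC));cv2.imwrite("pics/w8.png",w)
E
```

```text
time: 8.8
tool_pos: [605.5, 18.7, 246.3]
tcp_rot: [3.141, -0.001, 0.427]
contact_force: [0.6, -0.0, -0.6]
grip_width: 28.3
time: 9.3
tool_pos: [649.2, -161.8, 243.9]
tcp_rot: [-3.14, 0.004, 0.422]
contact_force: [-0.7, 0.9, 0.3]
grip_width: 68.2
```

View pics/t8.png

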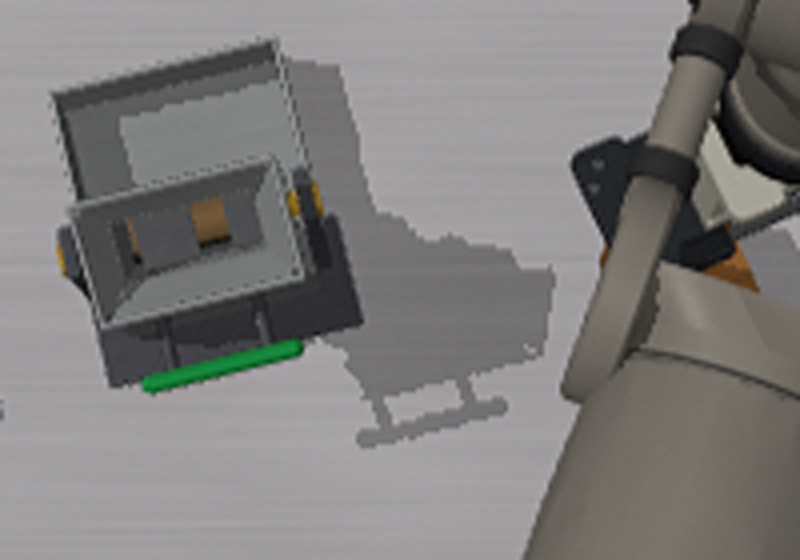

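View pics/s8.png

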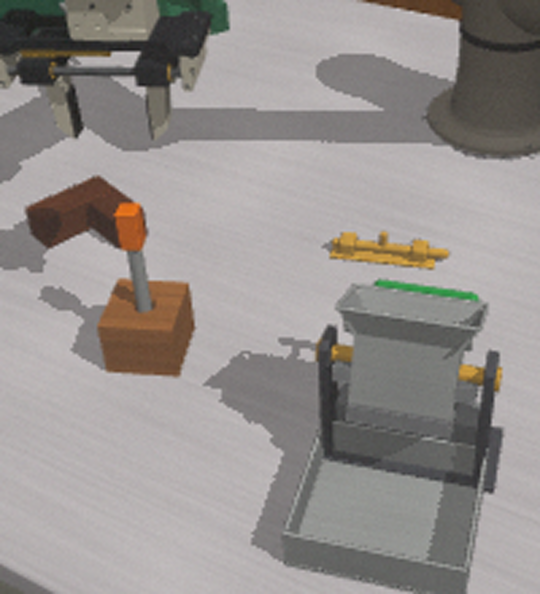

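View pics/w8.png

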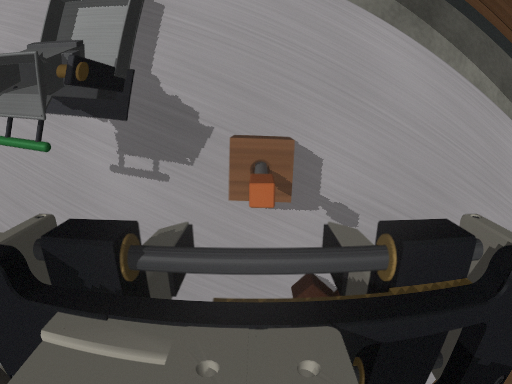

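Run:
```python
from h import *
np.set_printoptions(precision=1,suppress=True)
c=bot.calibration("wrist");w=cv2.imread("pics/w8.png")
m=cv2.inRange(cv2.cvtColor(w,cv2.COLOR_BGR2HSV),(3,200,150),(14,255,255));m[:160]=0;m[230:]=0
ys,xs=np.nonzero(m);print(xs.min(),xs.max(),ys.min(),ys.max())
cv2.imwrite("pics/w8z.png",cv2.resize(w[125:215,220:305],None,fx=7,fy=7,interpolation=cv2.INTER_NEAREST))
for q in((249,182),(275,182),(275,208),(249,208),(262,195)):print(q,wonz(c,*q,191))
K=[wonz(c,*q,66) for q in((230,137),(294,138),(293,203),(230,201))];print(sum(K)/4,K)
print(bot.get_obs()["tool_pos"])
```

```text
Traceback (most recent call last):
ValueError: zero-size array to reduction operation minimum which has no identity
```

Run:
```python
from h import *
np.set_printoptions(precision=1,suppress=True)
c=bot.calibration("wrist");w=cv2.imread("pics/w8.png")
print(cv2.cvtColor(w,cv2.COLOR_BGR2HSV)[[180,187,195,203],262])
cv2.imwrite("pics/w8z.png",cv2.resize(w[125:215,220:305],None,fx=7,fy=7,interpolation=cv2.INTER_NEAREST))
for q in((249,182),(275,182),(275,208),(249,208),(262,195)):print(q,wonz(c,*q,191))
K=[wonz(c,*q,66) for q in((230,137),(294,138),(293,203),(230,201))];print(sum(K)/4,K)
print(bot.get_obs()["tool_pos"])
```

```text
[[  9 163 102]
 [ 10 174 160]
 [ 10 170 162]
 [ 11 171 161]]
(249, 182) [ 661.  -143.8  191. ]
(275, 182) [ 669.9 -163.4  191. ]
(275, 208) [ 649.5 -173.   191. ]
(249, 208) [ 640.4 -152.9  191. ]
(262, 195) [ 655.3 -158.2  191. ]
[ 655.3 -159.5   66. ] [array([ 677.1, -106.6,   66. ]), array([ 708.6, -178.7,   66. ]), array([ 633.3, -213.8,   66. ]), array([ 602.2, -139. ,   66. ])]
[ 649.7 -156.7  244.8]
```

View pics/w8z.png

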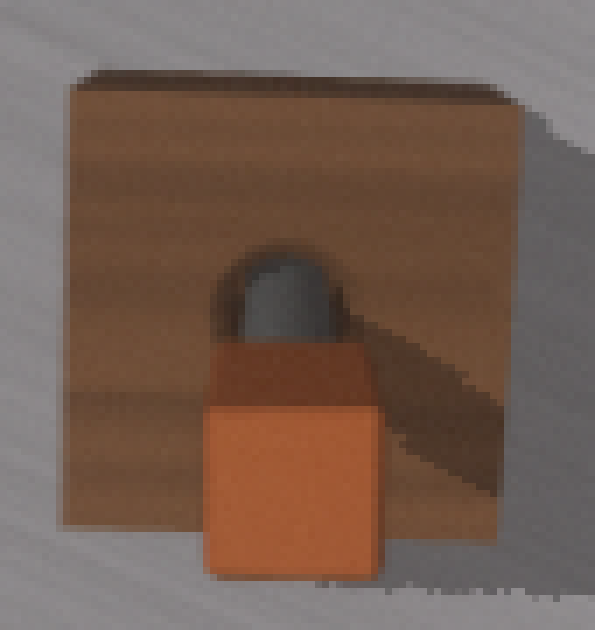

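```bash
python3 -m inch '[0.4,-0.2,-2,0,0,0,1,0.4,-0.2,-4,0,0,0,1,0.4,-0.2,-6,0,0,0,1,0.4,-0.2,-8,0,0,0,1,0.4,-0.2,-9,0,0,0,1]';python3 - <<'E'
from h import *
p=bot.get_obs()["tool_pos"]
s=bot.capture("scene")[:,:,::-1]
cv2.imwrite("pics/s9.png",cv2.resize(s[120:250,130:230],None,fx=6,fy=6,interpolation=cv2.INTER_CUBIC))
for dz in(0,10,20,30,40):print(dz,(np.array(proj("scene",p+[0,0,dz]))-[130,120])*6)
E
```

```text
time: 9.95
tool_pos: [652.4, -156.0, 152.8]
tcp_rot: [-3.136, 0.004, 0.429]
contact_force: [0.2, 0.1, -0.2]
grip_width: 91.6
0 [299.84436719 407.57525554]
10 [296.79494758 390.01817588]
20 [293.70810662 372.24564224]
30 [290.58315123 354.25366417]
40 [287.41937111 336.03815209]
```

View pics/s9.png

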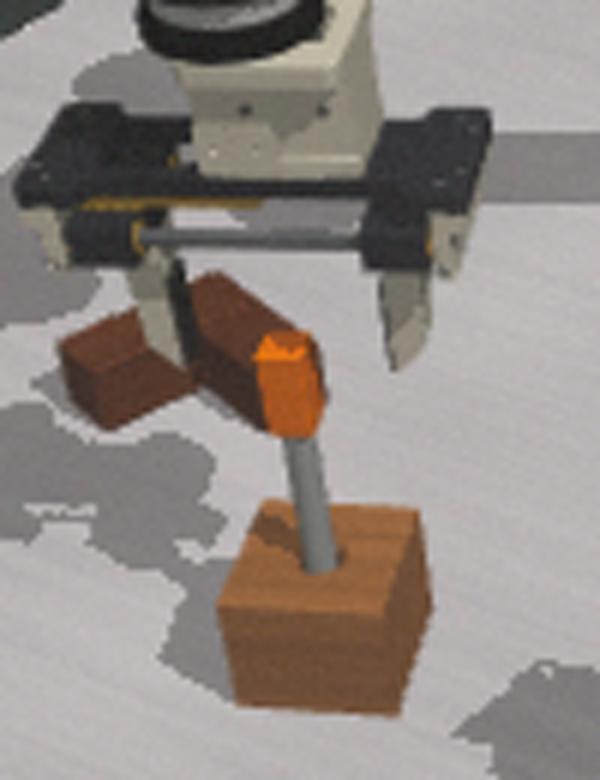

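```bash
python3 -m inch '[0.1,-0.2,-1,0,0,0,1,0.1,-0.2,-2,0,0,0,1,0.1,-0.2,-3,0,0,0,1,0.1,-0.2,-3,0,0,0,0,0.1,-0.2,-3,0,0,0,-1]';python3 -m inch '[0,0,0,0,0,0,-1,0,0,0,0,0,0,-1,0,0,0,0,0,0,-1,0,0,0,0,0,0,-1,0,0,0,0,0,0,-1]'
```

```text
time: 10.5
tool_pos: [653.2, -158.3, 121.8]
tcp_rot: [-3.135, 0.005, 0.428]
contact_force: [0.7, 0.2, 0.2]
grip_width: 80.5
time: 11.0
tool_pos: [653.2, -158.4, 122.0]
tcp_rot: [-3.135, 0.005, 0.428]
contact_force: [0.5, 0.1, 0.9]
grip_width: 40.4
```

```bash
python3 -m inch '[0,0,0,0,0,0,-1,0,0,0,0,0,0,-1,0,0,0,0,0,0,-1,0,0,0,0,0,0,-1,0,0,0,0,0,0,-1]'; python3 -m inch '[0,0,0.5,0,0,0,-1,0,0,1.5,0,0,0,-1,0,0,3.5,0,0,0,-1,0,0,5.5,0,0,0,-1,0,0,7.5,0,0,0,-1]'
python3 - <<'E'
from h import *
p=bot.get_obs()["tool_pos"];print(p)
s=bot.capture("scene")[:,:,::-1]
cv2.imwrite("pics/s10.png",cv2.resize(s[80:250,130:230],None,fx=4.5,fy=4.5,interpolation=cv2.INTER_CUBIC))
E
```

```text
time: 11.5
tool_pos: [653.2, -158.4, 122.0]
tcp_rot: [-3.135, 0.005, 0.428]
contact_force: [0.3, -0.2, 1.0]
grip_width: 21.9
time: 12.0
tool_pos: [653.2, -158.3, 198.5]
tcp_rot: [-3.135, 0.005, 0.428]
contact_force: [-0.2, 0.1, -1.8]
grip_width: 22.0
[ 653.18384624 -158.34637619  198.47049666]
```

View pics/s10.png

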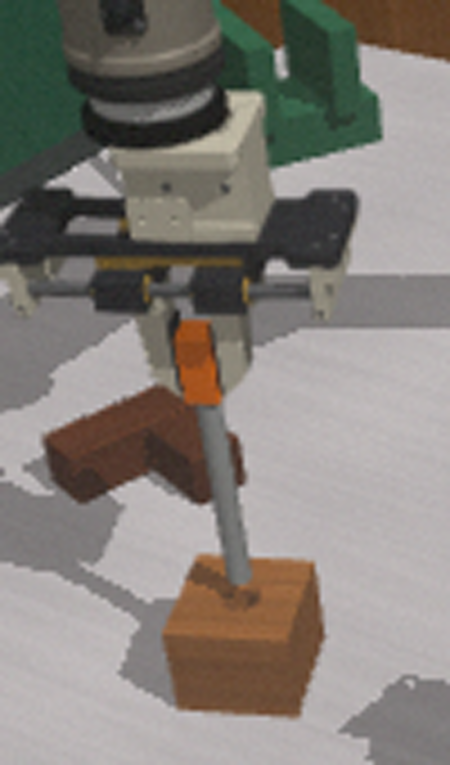

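The rod is gripped at 22.0 mm and lifted, with its tip 116 mm beyond the TCP along the tool axis. Next I'll compute the hover pose over the tipped tube.

```bash
cat > g.py <<'E'
from h import *
from scipy.spatial.transform import Rotation as Ro
np.set_printoptions(precision=2,suppress=True)
YAW=.25;TH=.4
piv=np.array([670.3,157.0,130.])
ex=np.array([np.cos(YAW),np.sin(YAW),0]);ey=np.array([-np.sin(YAW),np.cos(YAW),0]);ez=np.array([0,0,1.])
a=-np.sin(TH)*ex+np.cos(TH)*ez
ax=np.cos(TH)*ex+np.sin(TH)*ez
L=116.
def target(s,y): return piv+y*ey+(55-s)*a+L*a
Rt=Ro.from_matrix(np.c_[ax,-ey,-a])
def rel(s,y,R=Rt,pos=None):
    o=bot.get_obs();p=o["tool_pos"];R0=Ro.from_euler("xyz",o["tcp_rot"])
    t=target(s,y) if pos is None else pos
    print("now",p,"shift cm",(t-p)/10,"rot deg",np.degrees((R*R0.inv()).as_rotvec()))
def tipnow(Lx=L):
    o=bot.get_obs();R0=Ro.from_euler("xyz",o["tcp_rot"]).as_matrix();t=o["tool_pos"]+Lx*R0[:,2]
    d=t-piv;print("tip",t,"feeder x,y",d@ax,d@ey,"depth",55-d@a,"F",o["contact_force"],"Fa",o["contact_force"]@a,"Fy",o["contact_force"]@ey,"Fx",o["contact_force"]@ax)
E
python3 - <<'E'
from g import *
rel(-20,-12)
Z=lambda x,y:(150+(x+.5)/4-.5,90+(y+.5)/4-.5)
for q in((191,222),(229,222),(210,222)):
    p=onz("top",*Z(*q),123.5);d=p-piv;print(p,d@ex,d@ey)
# rim corners tipped: outer
for q,xx in(((70,211),35),((274,156),35),((302,277),-35),((107,327),-35)):
    z=130+55*np.cos(.4)+xx*np.sin(.4);p=onz("top",*Z(*q),z);d=p-piv;print(q,z,p,d@ex,d@ey,"expect x",-55*np.sin(.4)+xx*np.cos(.4))
E
```

```text
now [ 654.69 -158.89  202.67] shift cm [-5.35 28.59 10.33] rot deg [  7.53 -21.68 -10.09]
[675.45 157.56 123.5 ] 5.131192850693882 -0.7271056395324531
[675.34 133.72 123.5 ] -0.8738910507229927 -23.804232466682866
[675.4  145.64 123.5 ] 2.128708401818122 -12.265448077496028
(70, 211) 194.28799665096145 [664.71 218.34 194.29] 9.764826155105208 60.81925377490511 expect x 10.819125963125202
(274, 156) 194.28799665096145 [697.5   98.85 194.29] 11.967821395076227 -63.07509181080638 expect x 10.819125963125202
(302, 277) 167.0287126893559 [630.42  84.05 167.03] -56.68683243062476 -60.81769425623521 expect x -53.65514361707676
(107, 327) 167.0287126893559 [600.47 200.29 167.03] -56.95256041617716 59.21713676899683 expect x -53.65514361707676
```

```bash
python3 -m inch '[0,0,5,0,0,0,-1,-0.5,4,9,1.8,-5.2,-2.4,-1,-1.5,8.5,12,3.6,-10.4,-4.8,-1,-2.5,13,13,5.4,-15.6,-7.3,-1,-3.5,17.5,13,7.5,-21.7,-10.1,-1]'; python3 -c "
from g import *
rel(-20,-12);tipnow()"
```

```text
time: 12.55
tool_pos: [622.0, 9.8, 335.6]
tcp_rot: [3.14, -0.409, 0.247]
contact_force: [1.3, 1.6, -1.7]
grip_width: 22.0
now [621.97   9.77 335.64] shift cm [-2.08 11.72 -2.97] rot deg [-0.03  0.55  0.21]
tip [666.8   20.84 229.23] feeder x,y 4.495583932160224 -131.06145891470499 depth -50.83512130761915 F [ 1.34  1.56 -1.68] Fa -2.2017985761818837 Fy 1.1821418596168505 Fx 0.9012529186244953
```

```bash
python3 -m inch '[-0.8,4,0,0,0,0,-1,-1.6,8,0,0,0,0,-1,-2.1,11.7,-1,0,0.5,0.2,-1,-2.1,11.7,-2,0,0.5,0.2,-1,-2.1,11.7,-3,0,0.5,0.2,-1]'
python3 - <<'E'
from g import *
rel(-20,-12);tipnow()
w=bot.capture("wrist")[:,:,::-1];s=bot.capture("scene")[:,:,::-1];t=bot.capture("top")[:,:,::-1]
cv2.imwrite("pics/w11.png",w)
cv2.imwrite("pics/s11.png",cv2.resize(s[120:300,220:330],None,fx=4.4,fy=3.3*4.4/3.3,interpolation=cv2.INTER_CUBIC)[:600*1])
cv2.imwrite("pics/t11.png",cv2.resize(t[90:230,150:350],None,fx=4,fy=4,interpolation=cv2.INTER_CUBIC))
E
```

```text
time: 13.05
tool_pos: [600.5, 127.6, 305.1]
tcp_rot: [3.141, -0.401, 0.252]
contact_force: [-0.5, -0.2, -1.6]
grip_width: 21.5
now [600.48 127.64 305.09] shift cm [ 0.07 -0.07  0.08] rot deg [-0.    0.04 -0.12]
tip [644.29 138.91 198.28] feeder x,y -0.7422377232823753 -11.092733504358021 depth -19.44500541167355 F [-0.53 -0.16 -1.6 ] Fa -1.2567469940829306 Fy -0.022178029774651 Fx -1.1311019330892658
```

View pics/w11.png

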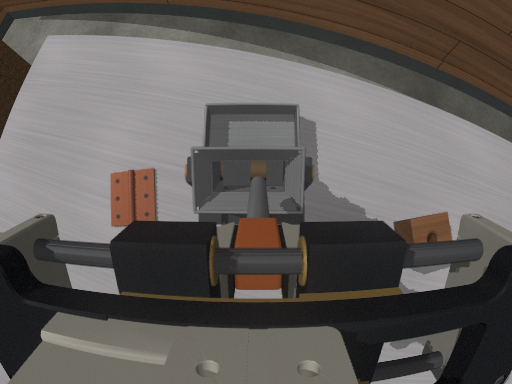

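View pics/s11.png

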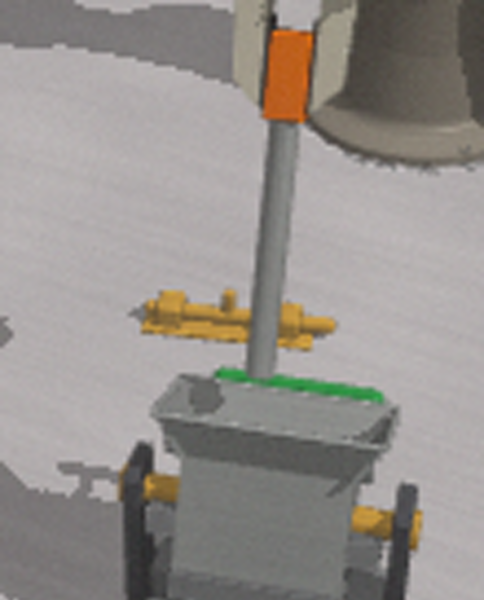

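Run:
```python
from g import *
p=np.array([644.29,138.91,198.28])
print((np.array(proj("scene",p))-[220,120])*4.4)
w=cv2.imread("pics/w11.png");cv2.imwrite("pics/w11z.png",cv2.resize(w[140:220,180:320],None,fx=5,fy=5,interpolation=cv2.INTER_CUBIC))
```

```text
[257.7  371.45]
```

View pics/w11z.png

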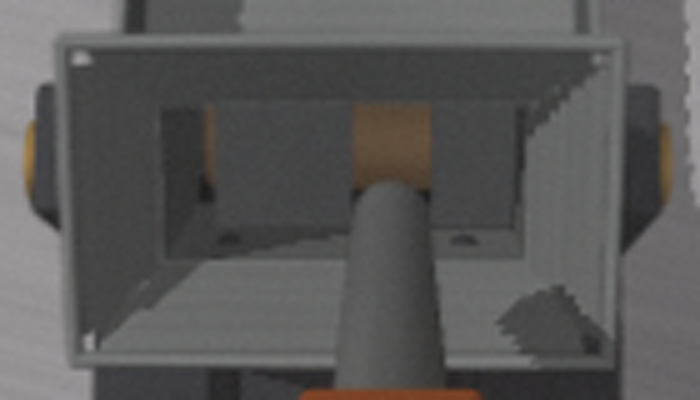

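The rod tip and the slot line up at u≈392 in the crop. I'll insert to about 50 mm depth, then feel slowly.

```bash
python3 -m inch '[0.57,0.14,-1.38,0,0,0,-1,1.13,0.29,-2.76,0,0,0,-1,1.7,0.43,-4.14,0,0,0,-1,2.26,0.58,-5.53,0,0,0,-1,2.64,0.67,-6.45,0,0,0,-1]'; python3 -c "
from g import *
rel(60,-12);tipnow()"
```

```text
time: 13.7
tool_pos: [627.7, 131.0, 239.2]
tcp_rot: [-3.141, -0.398, 0.246]
contact_force: [0.8, 0.0, -2.2]
grip_width: 22.1
now [627.74 130.97 239.23] shift cm [ 0.36  0.37 -0.7 ] rot deg [-0.   -0.11  0.2 ]
tip [671.35 142.   132.31] feeder x,y -1.5868051533500973 -14.79161308171007 depth 51.82421283759069 F [ 0.83  0.05 -2.22] Fa -2.3636437396536074 Fy -0.1604807498643467 Fx -0.11235421550503559
```

```bash
python3 -m inch '[0.0,0.15,-0.1,0,0,0.1,-1,-0.05,0.3,-0.1,0,0,0.2,-1,0.1,0.3,-0.35,0,0,0.2,-1,0.2,0.35,-0.5,0,0,0.2,-1,0.25,0.35,-0.6,0,0,0.2,-1]'; python3 -c "
from g import *
rel(66,-12);tipnow()"
```

```text
time: 14.2
tool_pos: [630.4, 134.5, 233.6]
tcp_rot: [-3.141, -0.399, 0.25]
contact_force: [0.6, -0.2, -2.1]
grip_width: 21.6
now [630.37 134.53 233.57] shift cm [ 0.33  0.07 -0.69] rot deg [-0.   -0.07 -0.01]
tip [674.   145.72 126.67] feeder x,y -0.5631500183879459 -11.845082133022874 depth 58.37854581341369 F [ 0.61 -0.2  -2.12] Fa -2.1619217184204778 Fy -0.3444691964218336 Fx -0.3211432025297633
```

```bash
python3 -m inch '[0.04,0.01,-0.09,0,0,0,-1,0.08,0.02,-0.18,0,0,0,-1,0.11,0.03,-0.28,0,0,0,-1,0.15,0.04,-0.37,0,0,0,-1,0.19,0.05,-0.46,0,0,0,-1]'; python3 -c "
from g import *
rel(66,-12);tipnow()"
```

```text
time: 14.7
tool_pos: [632.3, 135.1, 228.9]
tcp_rot: [-3.141, -0.399, 0.25]
contact_force: [0.4, 0.4, -2.3]
grip_width: 21.9
now [632.28 135.08 228.88] shift cm [ 0.14  0.02 -0.22] rot deg [-0.   -0.07 -0.01]
tip [675.91 146.27 121.98] feeder x,y -0.562277392049181 -11.781681121374044 depth 63.46878063036651 F [ 0.43  0.36 -2.26] Fa -2.275614975387102 Fy 0.24039023660407155 Fx -0.41548832837491645
```

```bash
python3 -m inch '[0.04,0.01,-0.09,0,0,0,-1,0.08,0.02,-0.18,0,0,0,-1,0.11,0.03,-0.28,0,0,0,-1,0.15,0.04,-0.37,0,0,0,-1,0.19,0.05,-0.46,0,0,0,-1]'; python3 -c "
from g import *
tipnow()"
```

```text
time: 15.2
tool_pos: [634.2, 135.6, 224.2]
tcp_rot: [-3.141, -0.399, 0.25]
contact_force: [-0.1, -0.1, -1.7]
grip_width: 22.0
tip [677.82 146.75 117.27] feeder x,y -0.5789961635011373 -11.789383708533904 depth 68.58070281857542 F [-0.11 -0.11 -1.73] Fa -1.5384302776118552 Fy -0.08187996846220734 Fx -0.8008446808027463
```

The tip is at 68.6 mm with no resistance, so it is in the slot. I'll go on to the dowel.

```bash
python3 -m inch '[0.06,0.01,-0.14,0,0,0,-1,0.11,0.03,-0.28,0,0,0,-1,0.17,0.04,-0.42,0,0,0,-1,0.23,0.06,-0.55,0,0,0,-1,0.28,0.07,-0.69,0,0,0,-1]'; python3 -c "
from g import *
tipnow()"
```

```text
time: 15.7
tool_pos: [637.0, 136.3, 217.1]
tcp_rot: [-3.141, -0.399, 0.25]
contact_force: [-0.4, -0.6, -1.9]
grip_width: 21.8
tip [680.67 147.47 110.23] feeder x,y -0.6180875522919217 -11.801156215021381 depth 76.19784044942837 F [-0.38 -0.63 -1.88] Fa -1.5292804654566026 Fy -0.5142734972046265 Fx -1.2167046121977683
```

```bash
python3 -m inch '[0.06,0.01,-0.14,0,0,0,-1,0.11,0.03,-0.28,0,0,0,-1,0.17,0.04,-0.42,0,0,0,-1,0.23,0.06,-0.55,0,0,0,-1,0.28,0.07,-0.69,0,0,0,-1]'; python3 -c "
from g import *
tipnow()"
```

```text
time: 16.2
tool_pos: [640.3, 136.9, 212.1]
tcp_rot: [3.141, -0.401, 0.25]
contact_force: [-4.4, -2.0, 6.3]
grip_width: 22.3
tip [684.17 148.05 105.34] feeder x,y 0.7396907340892116 -12.108647288309028 depth 82.08239400979889 F [-4.37 -2.01  6.3 ] Fa 7.644453565711835 Fy -0.8637071981534906 Fx -1.9089245354261384
```

```bash
python3 -m inch '[0.08,0.02,-0.19,0,0,0,-1,0.15,0.04,-0.37,0,0,0,-1,0.23,0.06,-0.55,0,0,0,-1,0.3,0.08,-0.74,0,0,0,-1,0.38,0.1,-0.92,0,0,0,-1]'; python3 -c "
from g import *
tipnow()"
```

```text
time: 16.7
tool_pos: [644.1, 137.9, 202.6]
tcp_rot: [3.141, -0.401, 0.25]
contact_force: [-0.3, -0.3, -2.2]
grip_width: 21.5
tip [688.03 149.03  95.77] feeder x,y 0.6792164760393288 -12.104172569092263 depth 92.44743370280031 F [-0.32 -0.25 -2.21] Fa -1.8909878879967208 Fy -0.16656156800006913 Fx -1.2094587621927888
```

```bash
python3 - <<'E'
from g import *
s=bot.capture("scene")[:,:,::-1]
cv2.imwrite("pics/s12.png",cv2.resize(s[140:325,225:330],None,fx=4,fy=4,interpolation=cv2.INTER_CUBIC)[:740])
tipnow()
E
python3 - <<'E'
import cv2
i=cv2.imread("pics/s12.png");cv2.imwrite("pics/s12.png",cv2.resize(i,None,fx=.8,fy=.8))
E
```

```text
tip [687.73 149.08  95.11] feeder x,y 0.161215257546515 -11.989784963648399 depth 92.94541765425183 F [ 0.03 -0.14 -1.99] Fa -1.832400211013753 Fy -0.1409842872255057 Fx -0.7770529979195855
```

View pics/s12.png

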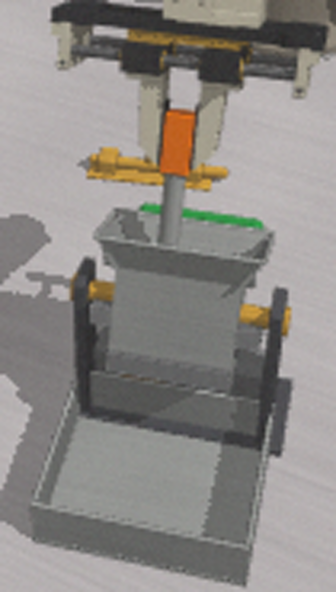

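Nothing is in the bin yet, so I'll keep pushing.

```bash
python3 -m inch '[0.08,0.02,-0.19,0,0,0,-1,0.15,0.04,-0.37,0,0,0,-1,0.23,0.06,-0.55,0,0,0,-1,0.3,0.08,-0.74,0,0,0,-1,0.38,0.1,-0.92,0,0,0,-1]'; python3 -c "
from g import *
tipnow()"
```

```text
time: 17.25
tool_pos: [647.8, 138.9, 192.5]
tcp_rot: [3.141, -0.4, 0.25]
contact_force: [-0.6, 1.1, -1.3]
grip_width: 22.2
tip [691.58 150.06  85.69] feeder x,y 0.15329015589066633 -11.984254668342608 depth 103.17444275034276 F [-0.56  1.05 -1.32] Fa -1.1023785096320373 Fy 1.1589130743615699 Fx -0.7696894067746259
```

```bash
python3 -m inch '[0.08,0.02,-0.19,0,0,0,-1,0.15,0.04,-0.37,0,0,0,-1,0.23,0.06,-0.55,0,0,0,-1,0.3,0.08,-0.74,0,0,0,-1,0.38,0.1,-0.92,0,0,0,-1]'
python3 - <<'E'
from g import *
tipnow()
s=bot.capture("scene")[:,:,::-1]
cv2.imwrite("pics/s13.png",cv2.resize(s[140:325,225:330],None,fx=3.2,fy=3.2,interpolation=cv2.INTER_CUBIC))
E
```

```text
time: 17.75
tool_pos: [651.6, 139.9, 183.1]
tcp_rot: [3.141, -0.4, 0.25]
contact_force: [-0.5, 0.6, -2.0]
grip_width: 22.0
tip [695.41 151.07  76.29] feeder x,y 0.1371038414920703 -11.959906233051264 depth 113.3755181150061 F [-0.52  0.6  -1.96] Fa -1.6697405099497957 Fy 0.7127689218138019 Fx -1.0928852437485765
```

View pics/s13.png

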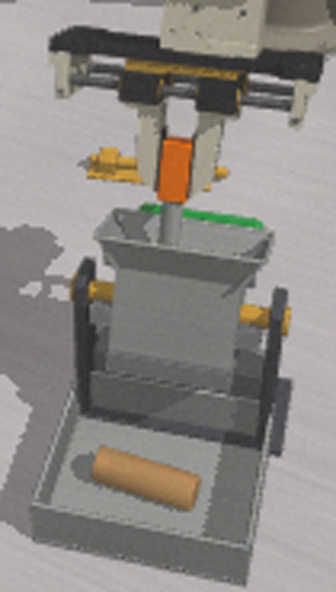

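The dowel is in the bin. I'll withdraw along the tube axis.

```bash
python3 -m inch '[-0.75,-0.19,1.84,0,0,0,-1,-1.5,-0.38,3.68,0,0,0,-1,-2.26,-0.58,5.53,0,0,0,-1,-3.02,-0.77,7.37,0,0,0,-1,-3.77,-0.96,9.2,0,0,0,-1]'; python3 -c "
from g import *
tipnow()"
```

```text
time: 18.3
tool_pos: [613.5, 130.3, 275.6]
tcp_rot: [3.141, -0.4, 0.25]
contact_force: [-0.3, 0.4, -1.3]
grip_width: 21.6
tip [657.23 141.43 168.72] feeder x,y -0.13408007265172286 -11.852093571236137 depth 12.91019999424649 F [-0.34  0.43 -1.25] Fa -1.0695938281481472 Fy 0.5031209165664933 Fx -0.6920610811624663
```

```bash
python3 -m inch '[-0.75,-0.19,1.84,0,0,0,-1,-1.5,-0.38,3.68,0,0,0,-1,-2.26,-0.58,5.53,0,0,0,-1,-2.26,-0.58,7.5,0,0,0,-1,-2.26,-0.58,7.5,0,0,0,-1]'
python3 - <<'E'
from g import *
tipnow()
Rh=Ro.from_euler("xyz",[-3.14159,0,.428])
rel(0,0,Rh,np.array([653.2,-158.4,210]))
E
```

```text
time: 18.8
tool_pos: [592.0, 124.5, 354.2]
tcp_rot: [3.14, -0.406, 0.251]
contact_force: [-0.3, 0.4, -1.9]
grip_width: 22.1
tip [636.47 135.69 247.63] feeder x,y 10.75683724293317 -12.281543464296359 depth -68.16010170294136 F [-0.25  0.41 -1.92] Fa -1.7154317005248543 Fy 0.4587191150849214 Fx -0.8808894743023263
now [592.03 124.49 354.19] shift cm [  6.12 -28.29 -14.42] rot deg [-7.67 22.   10.03]
```

```bash
python3 -m inch '[0.5,-4.5,0,0,0,0,-1,1.5,-9,0,-1.9,5.5,2.5,-1,3,-13.5,0,-3.8,11,5,-1,4.5,-18,-2,-5.7,16.5,7.5,-1,5.5,-22.5,-5,-7.7,22,10,-1]'; python3 -m inch '[0.6,-4,-2,0,0,0,-1,0.6,-5.8,-4,0,0,0,-1,0.6,-5.8,-6,0,0,0,-1,0.6,-5.8,-7,0,0,0,-1,0.6,-5.8,-7,0,0,0,-1]'
python3 - <<'E'
from g import *
Rh=Ro.from_euler("xyz",[-3.135,0.005,.428])
rel(0,0,Rh,np.array([653.2,-158.4,185]))
E
```

```text
time: 19.3
tool_pos: [647.1, -97.9, 307.6]
tcp_rot: [3.139, 0.001, 0.428]
contact_force: [0.3, -0.2, -1.6]
grip_width: 21.9
time: 19.8
tool_pos: [652.3, -155.3, 235.1]
tcp_rot: [-3.141, 0.004, 0.429]
contact_force: [-0.5, 0.2, -1.4]
grip_width: 21.5
now [ 652.34 -155.3   235.06] shift cm [ 0.09 -0.31 -5.01] rot deg [ 0.27  0.19 -0.04]
```

```bash
python3 -m inch '[0.1,-0.3,-1,0.3,0.2,0,-1,0.1,-0.3,-2.5,0.3,0.2,0,-1,0.1,-0.3,-4,0.3,0.2,0,-1,0.1,-0.3,-4.7,0.3,0.2,0,-1,0.1,-0.3,-4.7,0.3,0.2,0,-1]'
python3 - <<'E'
from g import *
Rh=Ro.from_euler("xyz",[-3.135,0.005,.428])
rel(0,0,Rh,np.array([653.2,-158.4,160]))
s=bot.capture("scene")[:,:,::-1];w=bot.capture("wrist")[:,:,::-1]
cv2.imwrite("pics/s14.png",cv2.resize(s[120:250,140:230],None,fx=5,fy=4.6*5/4.6,interpolation=cv2.INTER_CUBIC)[:600+50])
cv2.imwrite("pics/w14.png",w)
E
```

```text
time: 20.3
tool_pos: [653.1, -157.9, 187.4]
tcp_rot: [-3.133, 0.006, 0.429]
contact_force: [-0.8, 0.8, -1.6]
grip_width: 21.8
now [ 653.13 -157.89  187.37] shift cm [ 0.01 -0.05 -2.74] rot deg [-0.06 -0.07 -0.07]
```

View pics/s14.png

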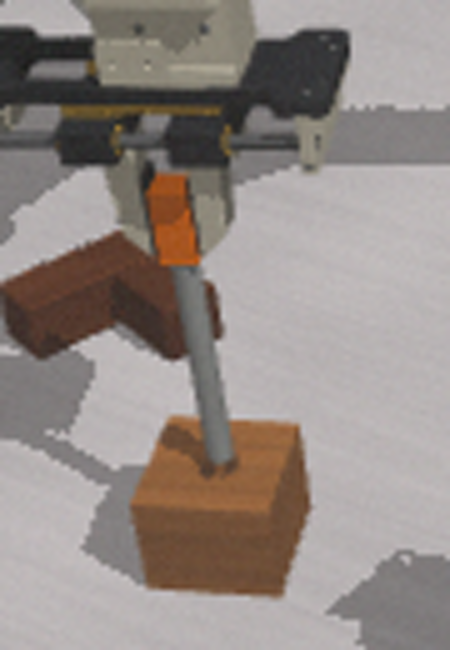

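View pics/w14.png

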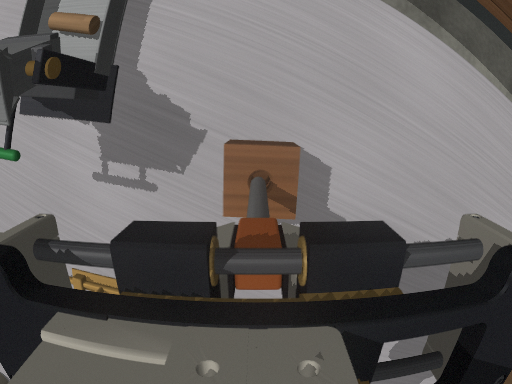

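The tip is over the hole. I'll lower it gently to TCP 160, then to the seat at 122.

```bash
python3 -m inch '[0,-0.05,-0.5,0,0,0,-1,0,-0.05,-1,0,0,0,-1,0,-0.05,-1.5,0,0,0,-1,0,-0.05,-2,0,0,0,-1,0,-0.05,-2.5,0,0,0,-1]'
```

```text
time: 20.9
tool_pos: [653.7, -158.7, 163.4]
tcp_rot: [-3.135, 0.004, 0.429]
contact_force: [0.0, 0.6, -1.7]
grip_width: 21.8
```

```bash
python3 -m inch '[0,0,-0.8,0,0,0,-1,0,0,-1.6,0,0,0,-1,0,0,-2.4,0,0,0,-1,0,0,-3.2,0,0,0,-1,0,0,-3.8,0,0,0,-1]'; python3 -m inch '[0,0,-0.1,0,0,0,-1,0,0,-0.2,0,0,0,-1,0,0,-0.3,0,0,0,-1,0,0,-0.35,0,0,0,-1,0,0,-0.35,0,0,0,-1]'
```

```text
time: 21.4
tool_pos: [653.5, -158.6, 124.3]
tcp_rot: [-3.135, 0.005, 0.429]
contact_force: [-0.1, 0.2, -1.1]
grip_width: 22.0
time: 21.9
tool_pos: [653.7, -158.7, 122.0]
tcp_rot: [-3.135, 0.004, 0.429]
contact_force: [-2.6, 1.1, 5.5]
grip_width: 21.8
```

The rod is seated, with contact at TCP 122.0, the same height as at pickup. I'll open.

```bash
python3 -m inch '[0,0,0.05,0,0,0,-0.4,0,0,0.05,0,0,0,0,0,0,0.05,0,0,0,1,0,0,0.05,0,0,0,1,0,0,0.05,0,0,0,1]'; python3 -m inch '[0,0,0,0,0,0,1,0,0,0,0,0,0,1,0,0,0,0,0,0,1,0,0,0,0,0,0,1,0,0,0,0,0,0,1]'; python3 -m inch '[0,0,2,0,0,0,1,0,0,5,0,0,0,1,0,0,9,0,0,0,1,0,0,13,0,0,0,1,0,0,15,0,0,0,1]'; python3 -m inch '[-5,0,2,0,0,0,1,-10,-5,2,0,0,0,1,-14,-8,2,0,0,0,1,-18,-11,2,0,0,0,1,-20,-14,2,0,0,0,1]';python3 - <<'E'
from g import *
s=bot.capture("scene")[:,:,::-1];t=bot.capture("top")[:,:,::-1]
cv2.imwrite("pics/s15.png",cv2.resize(s[140:330,120:400],None,fx=2.8,fy=2.8,interpolation=cv2.INTER_CUBIC));cv2.imwrite("pics/t15.png",t)
E
```

```text
time: 22.4
tool_pos: [653.7, -158.7, 122.3]
tcp_rot: [-3.135, 0.004, 0.429]
contact_force: [0.4, 0.5, 0.4]
grip_width: 54.8
time: 22.9
tool_pos: [653.7, -158.7, 122.3]
tcp_rot: [-3.135, 0.004, 0.429]
contact_force: [0.2, -0.3, -0.4]
grip_width: 90.5
time: 23.4
tool_pos: [654.6, -158.9, 276.9]
tcp_rot: [-3.14, -0.0, 0.429]
contact_force: [0.8, 0.3, 0.8]
grip_width: 91.9
time: 23.9
tool_pos: [458.7, -292.3, 297.5]
tcp_rot: [-3.14, -0.001, 0.43]
contact_force: [1.1, -1.9, 0.2]
grip_width: 91.7
```

View pics/s15.png

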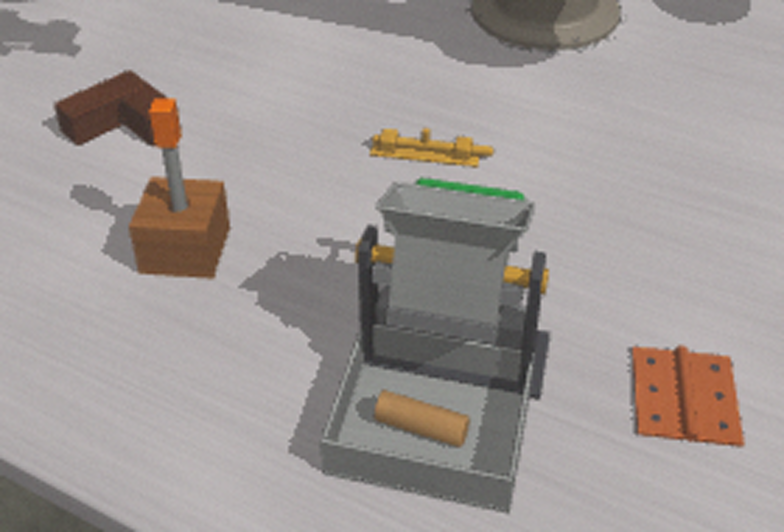

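View pics/t15.png

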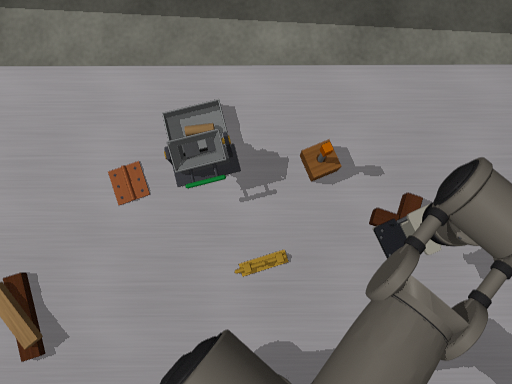

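The dowel (421,417 in the zoomed scene view) is in the bin and the rod stands in its block at (165,150). The hinge, bolt and corner block look unmoved. I'll let the arm settle and hand the job in.

```bash
python3 -m inch '[0,0,0,0,0,0,1,0,0,0,0,0,0,1,0,0,0,0,0,0,1,0,0,0,0,0,0,1,0,0,0,0,0,0,1]'; python3 -c "
from plant import bot
bot.close_job()"
```

```text
time: 24.5
tool_pos: [457.6, -295.4, 297.3]
tcp_rot: [-3.141, 0.001, 0.424]
contact_force: [-0.9, -0.1, 0.0]
grip_width: 91.8
the job is handed in; nothing more can be done
```

The job is done and handed in at 24.5 s. The tube is tipped, the dowel is in the bin, and the rod is back in its block with the gripper clear.

- **Tipping the tube:** I pressed the green bar to its stop, where the force peaked at about 26 N.
- **Clearing the dowel:** I had already seen the slot in the camera pictures, about 12 mm to the -y side of the tube's middle. The rod went into it on the first try without touching the shutter. The dowel took roughly 9 N to push through the lips.
- **Returning the rod:** it seated in the block at the same height it was picked up from, and I then released it.
- **Final pictures:** they show the dowel in the bin and the rod upright. By eye, the hinge, bolt and corner block have not moved. The corner block is partly hidden by the arm in the top view.
- **What disagreed:** the reported tool point lay about 30 mm beyond the real fingertips. Because of this, my first attempt at the bar met no resistance, and a later one only nudged it a few millimetres. I worked out the offset from the contact height and the scene camera, and allowed for it from then on.

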